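# Lock the jars into the orbital shaker and start it

### The job

Get the shaker ready and start it: first take the two red-winged clamps from their stand, drop each with its T-foot into the rail's slot, one at each red mark, and twist it a quarter turn so that it lies square across the slot and holds the carrier plate down. Then lock every jar on the bench into a socket of the carrier: lugs in at the notches with the green bars, push down against the spring and turn a full quarter turn clockwise. When all are locked, push the red start lever fully over, leaving the wash bottle, beaker and tip box where they are.

Things in the scene. Friction and masses are not known exactly. Their poses are not given: they have to be found in the camera images.
- shaker: blue orbital shaker, fixed, 210 mm (x) by 310 mm (y), 100 mm high; origin under its middle at bench height, x away from the robot at yaw 0, z up. On top an aluminium carrier plate with three sockets in a row along y, a steel T-slot rail along its near (-x) edge; on its -y side a low control box (50 mm high) with the red start lever
- socket0 (a point): bayonet socket at the +y end of the carrier; all three are alike, any jar fits any. Point: on its axis at the plate's top face (100 mm above the bench); frame as the shaker's. Mouth 57 mm across, lip 7 mm thick, two lug notches about 20 mm wide at its +y and -y sides, each with a green bar. A jar goes in with its wing and lugs along the socket's y axis
- socket1 (a point): middle socket, 100 mm from each neighbour. Inside each, a spring plate 6 mm below the top face pushes up (4 N at first touch, 9 N fully down): press the jar until its body's shoulder meets the carrier plate (underside 18 mm below the top face), turn it there clockwise seen from above (orange dashes show the way; the other way is blocked)
- socket2 (a point): socket at the -y end. The turn ends at a stop 90 to 100 degrees on, with the wing along the socket's x axis. Let go, a locked jar springs up 3 mm under the lip and stays there (underside 15 mm below the top face); one not locked is lifted until its underside is only 6 mm below
- mark0 (a point): point in the T-slot, at the red mark nearer the shaker's +y end, on the rail's top face (100 mm above the bench); frame as the shaker's. The slot is 16 mm wide and runs 180 mm along the shaker's y axis, its middle half-way between the two marks (50 mm to each); lips 8 mm thick, hollow beneath (over 40 mm wide and 35 mm deep)
- mark1 (a point): same at the other red mark, 100 mm from mark0. Either clamp may go to either mark. A clamp goes in with its T-foot along the slot until the flange lies flat on the rail, and locks by a quarter turn either way (no stop), wing then across the slot, along the shaker's x axis
- clamp0_center (a point): hold-down clamp, 66 mm tall, 0.18 kg, upright in the stand. Point: on its axis, 33 mm above its underside; z up. From below: steel T-foot bar 36 mm along x, 12 mm wide, 8 mm high; neck 12 mm across up to 18 mm; round steel flange 56 mm across from 18 to 24 mm; red wing grip 52 mm long along x (as the T-foot), 20 mm thick along y, from 24 to 66 mm
- clamp1_center (a point): the other clamp, just like clamp0, 76 mm beside it in the stand; point on its axis, 33 mm above its underside, x along wing and T-foot
- stand: grey fixed parking stand of the clamps, 68 mm (x) by 144 mm (y), 24 mm high, with two pockets 44 by 20 mm for the T-feet, long sides along its x axis; the clamps' flanges rest on its top; origin under its middle
- jarA_center (a point): amber sample jar, 120 mm tall, 0.15-0.26 kg, loose on the bench; all three jars are alike. Point: on its axis, half-way up (60 mm above its underside), z up. Its white lid carries a flat upright wing grip 56 mm long along x, 20 mm thick along y, from 78 to 120 mm above the underside. Half a turn makes no difference
- jarB_center (a point): second jar, as jarA (one of the three may be absent). Its heavy dark steel bayonet foot: 52 mm in diameter, 18 mm high, with two opposite lugs at the very bottom along the jar's x axis (in line with the wing), 70 mm over the lugs, each 14 mm wide and 8 mm high. Above the foot, the body is 62 mm in diameter from 18 to 74 mm
- jarC_center (a point): third jar, as jarA and jarB; point on its axis, 60 mm above its underside, x along wing and lugs
- washbottle: white wash bottle, 64 mm in diameter, 150 mm tall, bystander; origin under its middle
- beaker: empty glass beaker, 72 mm in diameter, 90 mm tall, bystander; origin under its middle
- tipbox: blue closed box of pipette tips, 80 x 120 x 55 mm, bystander; origin under its middle
- lever_tip (a point): tip of the shaker's red start lever (a 70 mm stick on a pivot that runs along the shaker's y axis); at 0 it leans to the shaker's -x side, pushed over it leans to +x
- lever (a joint): angle of the start lever: 0 leaning to the shaker's -x side (off), upright at 0.5, 1.0 rad leaning fully to +x (on); light friction, stays where it is left; starts between 0 and 0.15
Things that resemble listed ones, but are neither listed nor needed, are in the scene too. Leave any orange look-alike of the part that bears clamp0_center alone.

How it is judged:
By the outcome, as a careful person would: the job done as asked, in the order asked, and still so for the second after the job is handed in, with the robot touching nothing.
Of jarA, jarB, jarC only 2 to 3 are there at a start; the rules pass over those that are not, and their reading is None.
At some moment in a run one of jarA, jarB, jarC may be knocked a few centimetres aside while the robot is not near it.
It also fails if it takes over 210 s, if anything falls off the work surface, if the arm or the gripper's body presses on something with over 40 N, if the wrist force passes 120 N, or if a joint passes its speed limit or range.

### The arm

A 6-joint arm with a two-finger parallel gripper is mounted at the origin on the work surface. World frame = base frame: x ahead of the robot, y to its left, z up, the work surface at z = 0. Lengths are in m, angles in rad, forces in N, time in s.
With the tool pointing down it reaches from about 0.225 to 0.875 m from the base axis. Payload 3.4 kg.
Tool frame: the origin (TCP) lies on the centre line of the jaws, within the pads' length; the fingertips stand 17 mm ahead of it and the grasp point (between the pads) lies 2 mm behind it; z points along the fingers, y is the line along which they close (so a half turn about z gives the same grasp; the last joint's range is limited). The gripper opens to 85 mm and grips with 20 to 120 N. Pads are 22 mm wide; open, the fingers measure 114 mm over their backs; the gripper's body (76 mm by 85 mm) begins 54 mm behind the grasp point. The pads swing forward as they close: fully open they stand 13 mm farther back than shut.
Start: joints at [1.013, 0.276, 1.505, -0, 1.361, -0.121], TCP at [0.243, 0.521, 0.248] pointing down, gripper open.
Joint ranges: [-2.89, 2.89], [-0.75, 2.08], [0.22, 2.7], [-1.18, 4.32], [0.11, 2.71], [-2.7, 2.7]. Speed limits (rad/s): [2.57, 2.57, 3.14, 3.14, 3.14, 3.14].

### API

Orientations are given as a unit quaternion [w, x, y, z].
In Python, from rig import manip gives the robot as it stands.
- The arm moves only by the tool move_arm, never from a script. Its argument "steps" is one flat list of numbers, 7 for each row, row after row: the turn, a rotation vector about the world's x, y, z normalised to -1 to 1, where 1 is 360 degrees, then the shift along the world's x, y, z normalised to -1 to 1, where 1 is 1 m, then the opening, from -1 (shut) to 1 (fully open). A call has exactly 10 rows; each row is the pose to reach, as a shift and turn from the pose commanded when the call began, turning the shorter way round; what a row does not reach only later rows make up. A row lasts 1/10 s, in which the tool goes at most 50 mm and 8.59 degrees, less where a joint would pass 70% of its speed; a pose out of reach is approached as far as the arm can. A call with a number of a shift or a turn outside -1 to 1 is refused whole. A call with a gripper value outside its range is refused whole. The fingers move at their own pace and stop on an object; "squeeze" is the grip in N (left out, the last holds). Time passes only in rows, so rows that repeat a pose let the fingers close, or fill a call up. It gives the time, the measured TCP pose, the force, the opening and the grip force at its end, in the units of the state.
- manip.get_state(): the state, without advancing time (a new reading comes with each control period).
- manip.get_image(name): name is "scene" or "top" or "wrist"; returns a dict with "pixels" (420x560x3 uint8, blue, green, red), "fx", "fy", "cx", "cy" (pixels), "R" (3x3) and "t" (3): a world point X has camera coordinates R X + t. Camera axes: x right, y down, z forward; pixel columns grow to the right and rows downward; lengths in m; the calibration is good to about 2 mm. A picture is of the moment at which its call begins. There is no depth.
- manip.sign_off(): hands the job in; it is judged then, once.
The state is a dict: "clock": time; "qpos": joint angles; "qd": joint speeds; "effort": joint torques, N m; "position": TCP position; "ee_rot": TCP orientation; "contact_force": force on the tool from outside, world axes, zero at the start; "moment": the same for the moment, N m; "width": finger opening in m; "gripper_force": force on a finger pad.
Only numpy, scipy, OpenCV 4.12 (cv2) and the standard library are available. Lean on these libraries where they do the work, as an engineer would, in place of code of your own. Each camera call takes 0.05 s, during which the arm holds its last target. There are 200 camera calls.

## Working session

There is one attempt and no reset: what is moved stays moved. The work goes in short steps, Python scripts to look and compute and a tool call to move; the robot and the scene stay as the last step left them, time stands still between calls to the robot, and variables do not carry over. Pictures are saved under pics/ and viewed, at most 16 in all, crops included, and the job is handed in when it is done.

Besides the shell and the picture viewer there is one more tool, called after "Emit:" as name(argument=value, ...) on one line, values as JSON. move_arm: Moves the arm, as the interface text tells. Scaled input: -1 to 1 covers 1 m each way for a shift and 360 degrees each way for a turn. Its arguments: {"type":"object","properties":{"steps":{"type":"array"},"squeeze":{"type":"number"}},"required":["steps"]}

```bash
ls; mkdir -p pics; cat > h.py <<'E'
import numpy as np, cv2
from rig import manip
def img(n,save=None):
    d=manip.get_image(n)
    d['R']=np.array(d['R']);d['t']=np.array(d['t']);d['pixels']=np.array(d['pixels'])
    if save: cv2.imwrite('pics/'+save,d['pixels'])
    return d
def ray(d,u,v):
    c=-d['R'].T@d['t']; r=d['R'].T@np.array([(u-d['cx'])/d['fx'],(v-d['cy'])/d['fy'],1.0]); return c,r/np.linalg.norm(r)
def onz(d,u,v,z):
    c,r=ray(d,u,v); return c+r*(z-c[2])/r[2]
def proj(d,X):
    p=d['R']@np.array(X)+d['t']; return np.array([d['fx']*p[0]/p[2]+d['cx'],d['fy']*p[1]/p[2]+d['cy']])
def tri(a,b):
    (c1,r1),(c2,r2)=a,b
    A=np.stack([r1,-r2],1); s=np.linalg.lstsq(A,c2-c1,rcond=None)[0]
    p,q=c1+s[0]*r1,c2+s[1]*r2
    return (p+q)/2,np.linalg.norm(p-q)
def blobs(mask,amin=30):
    n,l,s,c=cv2.connectedComponentsWithStats(mask.astype(np.uint8))
    return [(tuple(c[i].round(1)),s[i].tolist()) for i in range(1,n) if s[i][4]>=amin]
E
python3 - <<'E'
from h import *
for n in ['scene','top','wrist']:
    d=img(n,n+'0.png'); print(n,d['fx'],-d['R'].T@d['t'],d['R'][2])
a=[cv2.imread('pics/%s0.png'%n) for n in ['scene','top']]
print({k:np.round(v,3).tolist() for k,v in manip.get_state().items()})
E
```

```text
pics
scene 533.2298761614793 [ 1.47273777 -0.27686745  1.27113788] [-0.61143732  0.21592893 -0.76126152]
top 491.2199946058584 [0.31700752 0.05846787 1.37581291] [ 0.1903894   0.01045861 -0.98165294]
wrist 378.09468971728523 [0.17608836 0.55247261 0.37325276] [ 0.26129351 -0.12522305 -0.95710234]
{'clock': 0.15, 'qpos': [1.013, 0.276, 1.506, -0.0, 1.361, -0.121], 'qd': [-0.001, -0.003, -0.004, 0.001, -0.0, -0.0], 'effort': [0.002, -41.715, -24.603, 0.0, 0.008, -0.0], 'position': [0.243, 0.521, 0.248], 'ee_rot': [-0.0, 0.217, 0.976, -0.001], 'contact_force': [0.177, 0.006, 0.408], 'moment': [-0.001, 0.033, 0.033], 'gripper_force': 0.0, 'width': 0.085}
```

View pics/top0.png

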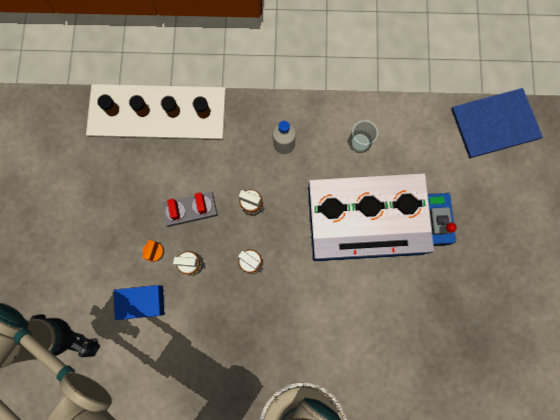

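View pics/scene0.png

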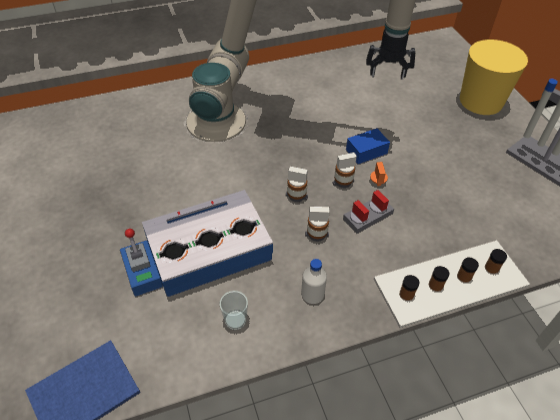

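Top view: the red clamp wings are at (173,210) and (201,203). The look-alike at (153,251) is orange, so I leave it. The jars are at (250,201), (187,263) and (250,262). The dark-capped bottles on the white tray are not jars. The rail's red marks are at (355,252) and (393,250), and the lever knob is at (451,227).

```bash
python3 - <<'E'
from h import *
D={n:img(n) for n in ['top','scene']}
for n,d in D.items():
    hsv=cv2.cvtColor(d['pixels'],cv2.COLOR_BGR2HSV);H,S,V=cv2.split(hsv)
    print(n,'red');[print(b) for b in blobs(((H<5)|(H>174))&(S>170)&(V>90),3) if b[1][1]>100 or n=='scene']
    print(n,'green');[print(b) for b in blobs((H>45)&(H<80)&(S>110)&(V>60),3)]
    print(n,'white');[print(b) for b in blobs((S<50)&(V>190),40) if b[1][4]<1500]
    c=d['pixels']
d=D['top']['pixels']
a=cv2.resize(d[170:290,130:280],None,fx=4,fy=4,interpolation=cv2.INTER_CUBIC)
cv2.imwrite('pics/crop1.png',a)
a=cv2.resize(d[165:265,300:465],None,fx=4.8,fy=4.8,interpolation=cv2.INTER_CUBIC)
cv2.imwrite('pics/crop2.png',a)
E
```

```text
top red
((np.float64(199.5), np.float64(201.8)), [195, 193, 10, 19, 135])
((np.float64(172.0), np.float64(207.9)), [167, 199, 11, 19, 136])
((np.float64(451.1), np.float64(227.0)), [447, 223, 9, 9, 68])
((np.float64(393.0), np.float64(249.5)), [393, 248, 1, 4, 4])
((np.float64(354.5), np.float64(252.0)), [354, 251, 2, 3, 6])
top green
((np.float64(436.3), np.float64(199.9)), [430, 197, 14, 7, 94])
((np.float64(424.0), np.float64(203.0)), [424, 201, 1, 5, 5])
((np.float64(386.3), np.float64(205.0)), [386, 202, 2, 6, 9])
((np.float64(390.3), np.float64(204.5)), [390, 202, 2, 6, 6])
((np.float64(348.8), np.float64(207.5)), [348, 205, 2, 6, 6])
((np.float64(352.8), np.float64(206.0)), [352, 204, 2, 6, 8])
((np.float64(315.0), np.float64(208.5)), [315, 206, 1, 6, 6])
top white
((np.float64(249.8), np.float64(195.7)), [239, 190, 21, 13, 164])
((np.float64(247.5), np.float64(205.3)), [241, 201, 16, 9, 70])
((np.float64(248.6), np.float64(260.0)), [238, 251, 22, 20, 298])
((np.float64(184.8), np.float64(259.0)), [173, 253, 23, 12, 206])
((np.float64(185.9), np.float64(268.4)), [178, 266, 17,
[... 424 characters left out ...]
24.3), np.float64(233.0)), [224, 232, 2, 3, 3])
((np.float64(189.5), np.float64(244.5)), [189, 243, 2, 4, 4])
((np.float64(193.3), np.float64(243.0)), [193, 242, 2, 3, 3])
((np.float64(157.5), np.float64(255.5)), [157, 254, 2, 4, 4])
((np.float64(143.5), np.float64(276.3)), [136, 272, 16, 10, 85])
scene white
((np.float64(346.6), np.float64(156.0)), [338, 153, 18, 7, 70])
((np.float64(297.5), np.float64(169.9)), [289, 167, 18, 7, 76])
((np.float64(319.0), np.float64(209.0)), [310, 207, 19, 5, 95])
((np.float64(546.7), np.float64(298.0)), [539, 293, 19, 10, 125])
((np.float64(473.3), np.float64(408.6)), [457, 398, 26, 22, 269])
((np.float64(504.1), np.float64(410.0)), [489, 398, 32, 22, 366])
```

View pics/crop1.png

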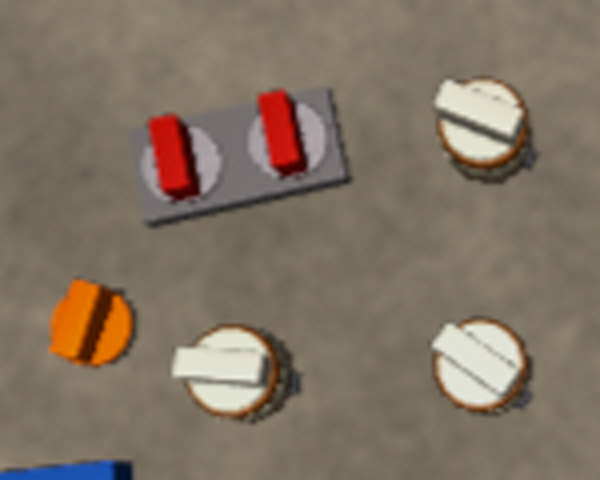

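View pics/crop2.png

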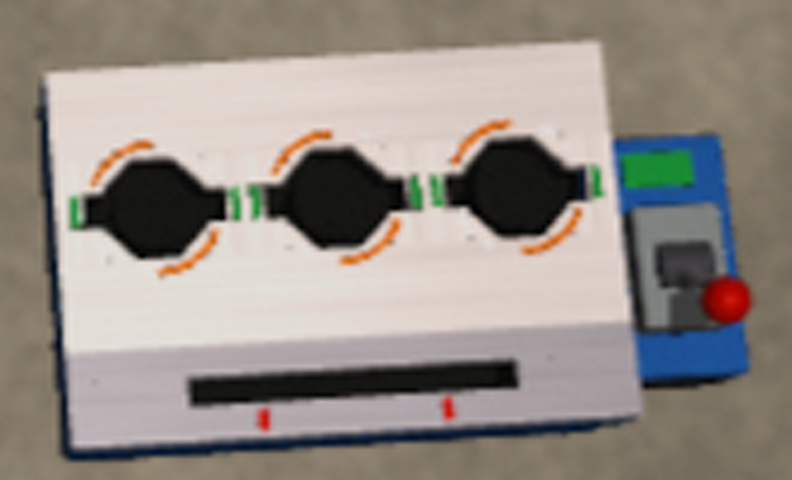

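The crops confirm two upright red wings on round flanges in the grey stand. The orange look-alike stands apart at crop (90,325). The sockets lie in a row with the slot below them, spanning crop (190,392) to (517,374).

```bash
python3 - <<'E'
from h import *
t=img('top');s=img('scene')
def T(p,c): return (p[0]/4+130,p[1]/4+170) if c==1 else (p[0]/4.8+300,p[1]/4.8+165)
print('slot ends',[onz(t,*T(p,2),.1).round(4) for p in [(190,392),(517,374)]])
print('marks',[onz(t,u,v,.1).round(4) for u,v in [(355,252.5),(393.3,250)]])
G=[(315,208.5),(348.8,207.5),(352.8,206),(386.3,205),(390.3,204.5),(424,203)]
Gs=[(257.3,221),(228,231.5),(224.3,233),(193.3,243),(189.5,244.5),(157.5,255.5)]
for a,b in zip(G,Gs): 
  p,e=tri(ray(t,*a),ray(s,*b)); print('green',onz(t,*a,.1).round(4),onz(s,*b,.1).round(4),p.round(4),e.round(4))
print('flange',[onz(t,*T(p,1),.03).round(4) for p in [(181,162),(287,140)]])
print('standcorners',[onz(t,*T(p,1),.024).round(4) for p in [(132,130),(330,90),(348,180),(150,220)]])
print('redtri',[tri(ray(t,*a),ray(s,*b))[0].round(4) for a,b in [((172,207.9),(380.9,196.8)),((199.5,201.8),(361.1,207.1)),((451.1,227),(129.1,232.6))]])
# jars: lid centre z .078?
for n,c,w in [('B',(482,122),[(438,95),(515,120)]),('A',(230,370),[(174,362),(264,365)]),('C',(480,363),[(442,335),(512,382)])]:
  q=[onz(t,*T(p,1),.12) for p in w]; dd=q[1]-q[0]
  print(n,onz(t,*T(c,1),.078).round(4),'ang',np.degrees(np.arctan2(dd[1],dd[0])).round(1))
for a,b in [((249.8,195.7),(319,209)),((184.8,259),(346.6,156)),((247,258),(297.5,169.9))]: print('wingtri',tri(ray(t,*a),ray(s,*b)))
print('wb',onz(t,285,148,0),'beaker',onz(t,360,144,0),'tip',onz(t,139,303,.055),onz(t,153,251,.05))
E
```

```text
slot ends [array([ 0.4703, -0.0835,  0.1   ]), array([ 0.4847, -0.261 ,  0.1   ])]
marks [array([ 0.4561, -0.1236,  0.1   ]), array([ 0.4652, -0.2231,  0.1   ])]
green [ 0.5701 -0.0181  0.1   ] [ 0.5685 -0.0203  0.1   ] [ 0.5695 -0.0193  0.1009] 0.0025
green [ 0.575  -0.1075  0.1   ] [ 0.5783 -0.1083  0.1   ] [ 0.5757 -0.1078  0.0967] 0.0001
green [ 0.5794 -0.1181  0.1   ] [ 0.5801 -0.1193  0.1   ] [ 0.5794 -0.1187  0.0989] 0.001
green [ 0.5843 -0.2067  0.1   ] [ 0.5865 -0.208   0.1   ] [ 0.5847 -0.2075  0.0975] 0.0007
green [ 0.5859 -0.2172  0.1   ] [ 0.5882 -0.2189  0.1   ] [ 0.5864 -0.2183  0.0974] 0.001
green [ 0.5922 -0.3064  0.1   ] [ 0.5967 -0.3076  0.1   ] [ 0.5932 -0.3077  0.0954] 0.0
flange [array([0.5683, 0.3677, 0.03  ]), array([0.5859, 0.2945, 0.03  ])]
standcorners [array([0.5915, 0.4051, 0.024 ]), array([0.6238, 0.2673, 0.024 ]), array([0.5596, 0.2512, 0.024 ]), array([0.5278, 0.3879, 0.024 ])]
redtri [array([0.5691, 0.3696, 0.0635]), array([0.5879, 0.2954, 0.0642]), array([ 0.524 , -0.3645,  0.1337])]
B [0.592 0.155 0.078] ang -106.9
A [0.4206 0.3149 0.078 ] ang -90.4
C [0.4295 0.1501 0.078 ] ang -122.1
wingtri (array([0.59627372, 0.15416864, 0.11819206]), np.float64(0.0003589679348191052))
wingtri (array([0.42588818, 0.31362737, 0.11977969]), np.float64(0.0009371864298002114))
wingtri (array([0.43216535, 0.1526027 , 0.11704308]), np.float64(0.0055976462436266895))
wb [0.76798156 0.06591937 0.        ] beaker [ 7.85625097e-01 -1.53192916e-01 -2.22044605e-16] tip [0.31232791 0.44111518 0.055     ] [0.45147416 0.41588654 0.05      ]
```

Emit:
move_arm(steps=[0,0,0.1067,0.334,-0.191,0.0,0.3,0,0,0.1067,0.334,-0.191,0.0,0.3,0,0,0.1067,0.334,-0.191,0.0,0.3,0,0,0.1067,0.334,-0.191,0.0,0.3,0,0,0.1067,0.334,-0.191,0.0,0.3,0,0,0.1067,0.334,-0.191,0.0,0.3,0,0,0.1067,0.334,-0.191,0.0,0.3,0,0,0.1067,0.334,-0.191,0.0,0.3,0,0,0.1067,0.334,-0.191,0.0,0.3,0,0,0.1067,0.334,-0.191,0.0,0.3], squeeze=40)

```text
clock: 1.35
position: [0.578, 0.3291, 0.2476]
ee_rot: [-0.001, -0.115, 0.993, 0.0]
contact_force: [-0.8, -0.5, -0.9]
width: 0.0556
gripper_force: 0.0
```

```bash
cat >> h.py <<'E'
def st():
    s=manip.get_state(); q=s['ee_rot']; w,x,y,z=q
    ya=np.degrees(np.arctan2(1-2*(x*x+z*z),2*(x*y-w*z)))
    print('t',round(float(s['clock']),2),'pos',np.round(s['position'],4),'yang',round(float(ya),2),'q',np.round(s['qpos'],2),'F',np.round(s['contact_force'],1),'w',round(float(s['width']),4),'gf',round(float(s['gripper_force']),1)); return s
E
python3 - <<'E'
from h import *
st()
d=img('wrist','w1.png')
hsv=cv2.cvtColor(d['pixels'],cv2.COLOR_BGR2HSV);H,S,V=cv2.split(hsv)
for X in [(0.5691,.3690,.072),(.5873,.295,.072)]: print(proj(d,X))
m=((H<5)|(H>174))&(S>170)&(V>60)
for b in blobs(m,200):
    print(b)
top=cv2.resize(d['pixels'],(784,588)); cv2.imwrite('pics/w1b.png',top)
E
```

```text
t 1.35 pos [0.578  0.3291 0.2476] yang 103.24 q [ 0.41  0.41  1.3   0.    1.43 -1.39] F [-0.8 -0.5 -0.9] w 0.0556 gf 0.0
[331.14275269 186.6713013 ]
[238.23014901 187.53892574]
((np.float64(329.6), np.float64(181.2)), [317, 149, 27, 66, 1686])
((np.float64(240.7), np.float64(183.5)), [227, 151, 28, 66, 1682])
```

View pics/w1.png

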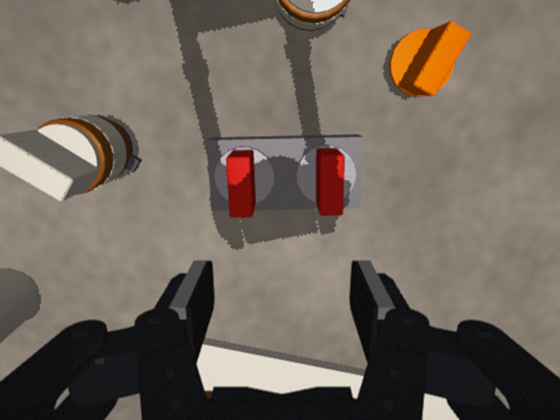

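The wrist view shows the red wings at (330,181) and (241,183) and the orange look-alike at (430,60), clearly apart. I'll refine the wing tops by brightness.

```bash
python3 - <<'E'
from h import *
d=img('wrist');t=img('top');s=img('scene')
def faces(d,thr):
    hsv=cv2.cvtColor(d['pixels'],cv2.COLOR_BGR2HSV);H,S,V=cv2.split(hsv)
    m=((H<5)|(H>174))&(S>170)&(V>60)
    return V,m
V,m=faces(d,0)
print(np.bincount(V[m]//10))
for x0 in (227,317):
    print(x0,V[155:216:6,x0:x0+28:2] if x0==317 else '')
for thr in (200,):
  mm=(m&(V>=thr)).astype(np.uint8)
  for c in cv2.findContours(mm,cv2.RETR_EXTERNAL,cv2.CHAIN_APPROX_NONE)[0]:
    if cv2.contourArea(c)<200: continue
    r=cv2.minAreaRect(c); b=cv2.boxPoints(r)
    P=np.array([onz(d,*p,.072) for p in b])
    e=P[1]-P[0] if np.linalg.norm(P[1]-P[0])>np.linalg.norm(P[2]-P[1]) else P[2]-P[1]
    print(np.round(r[0],1),r[1],P.mean(0).round(4),np.linalg.norm(P[1]-P[0]).round(4),np.linalg.norm(P[2]-P[1]).round(4),np.degrees(np.arctan2(e[1],e[0])).round(1))
E
```

```text
[   0    0    0    0    0    0  148  190  233   55  214 1850   23   18
   14   22   33   31    7   46   76  417   11]
227 
317 [[ 72  81  87  87  88  89  90  92  92  90  99 116 135 187]
 [ 69  98 115 115 116 115 116 116 116 111 150 217 206 162]
 [ 69 100 114 116 114 116 117 115 114 138 209 215 197 173]
 [ 68 102 117 115 115 114 115 115 115 114 149 207 191 179]
 [ 70 101 114 114 115 116 115 115 113 115 116 116 108 106]
 [ 70 101 115 115 114 114 115 116 116 114 114 114 107  93]
 [ 67 102 117 115 115 115 113 114 115 115 114 117 102  93]
 [ 70 105 114 115 113 114 115 115 115 115 114 115 110  94]
 [ 71 104 114 114 116 114 113 114 115 114 115 114 102  69]
 [ 71 103 114 114 114 116 114 115 114 116 114 114 108 133]
 [ 84  97 109 110 109 109 108 107 107 106 104 107 125 143]]
[237.  171.5] (25.0, 20.0) [0.5735 0.2922 0.072 ] 0.0161 0.0206 11.8
```

```bash
python3 - <<'E'
from h import *
d=img('wrist')
hsv=cv2.cvtColor(d['pixels'],cv2.COLOR_BGR2HSV);H,S,V=cv2.split(hsv)
m=((H<5)|(H>174))&(S>170)&(V>=104)
k=np.ones((3,3),np.uint8)
mm=cv2.morphologyEx(m.astype(np.uint8),cv2.MORPH_OPEN,k)
for c in cv2.findContours(mm,cv2.RETR_EXTERNAL,cv2.CHAIN_APPROX_NONE)[0]:
    if cv2.contourArea(c)<200: continue
    r=cv2.minAreaRect(c); b=cv2.boxPoints(r)
    P=np.array([onz(d,*p,.072) for p in b])
    e=P[1]-P[0] if np.linalg.norm(P[1]-P[0])>np.linalg.norm(P[2]-P[1]) else P[2]-P[1]
    print(np.round(r[0],1),r[1],b.round(0).tolist(),P.mean(0).round(4),np.linalg.norm(P[1]-P[0]).round(4),np.linalg.norm(P[2]-P[1]).round(4),np.degrees(np.arctan2(e[1],e[0])).round(1))
E
```

```text
[236.1 187.1] (60.36477279663086, 23.325668334960938) [[224.0, 157.0], [247.0, 157.0], [248.0, 217.0], [225.0, 218.0]] [0.5865 0.2952 0.072 ] 0.0188 0.0511 13.4
[329. 186.] (60.0, 22.0) [[318.0, 156.0], [340.0, 156.0], [340.0, 216.0], [318.0, 216.0]] [0.5678 0.3693 0.072 ] 0.0177 0.0508 16.0
```

Emit:
move_arm(steps=[0,0,0,0.0095,-0.035,0,0.3,0,0,0,0.0095,-0.035,-0.05,0.3,0,0,0,0.0095,-0.035,-0.1,0.3,0,0,0,0.0095,-0.035,-0.14,0.3,0,0,0,0.0095,-0.035,-0.17,0.3,0,0,0,0.0095,-0.035,-0.192,0.3,0,0,0,0.0095,-0.035,-0.192,0.3,0,0,0,0.0095,-0.035,-0.192,-1,0,0,0,0.0095,-0.035,-0.192,-1,0,0,0,0.0095,-0.035,-0.192,-1], squeeze=60)

```text
clock: 2.6
position: [0.588, 0.2958, 0.0587]
ee_rot: [0.002, -0.117, 0.993, 0.001]
contact_force: [0.7, 0.5, -2.1]
width: 0.019
gripper_force: 58.4
```

```bash
python3 -c "
from h import *
st()"
```

```text
t 2.6 pos [0.588  0.2958 0.0587] yang 103.41 q [ 0.36  0.54  1.58  0.    1.02 -1.44] F [ 0.7  0.5 -2.1] w 0.019 gf 58.4
```

Emit:
move_arm(steps=[0,0,0,0,0,0.05,-1,0,0,0,0,0,0.1,-1,0,0,0,0,0,0.15,-1,0,0,-0.1528,-0.06,-0.3,0.194,-1,0,0,-0.1528,-0.06,-0.3,0.194,-1,0,0,-0.1528,-0.06,-0.3,0.194,-1,0,0,-0.1528,-0.06,-0.3,0.194,-1,0,0,-0.1528,-0.06,-0.3,0.194,-1,0,0,-0.1528,-0.06,-0.3,0.194,-1,0,0,-0.1528,-0.06,-0.3,0.194,-1])

```text
clock: 3.6
position: [0.5259, -0.0099, 0.2523]
ee_rot: [0.002, 0.359, 0.933, -0.001]
contact_force: [1.0, -0.6, -2.5]
width: 0.0193
gripper_force: 59.8
```

Emit:
move_arm(steps=[0,0,-0.1214,-0.045,-0.217,0,-1,0,0,-0.1214,-0.045,-0.217,0,-1,0,0,-0.1214,-0.045,-0.217,0,-1,0,0,-0.1214,-0.045,-0.217,0,-1,0,0,-0.1214,-0.045,-0.217,0,-1,0,0,-0.1214,-0.045,-0.217,0,-1,0,0,-0.1214,-0.045,-0.217,0,-1,0,0,-0.1214,-0.045,-0.217,0,-1,0,0,-0.1214,-0.045,-0.217,0,-1,0,0,-0.1214,-0.045,-0.217,0,-1])

```text
clock: 4.6
position: [0.482, -0.2209, 0.2505]
ee_rot: [0.0, 0.677, 0.736, 0.0]
contact_force: [0.3, -0.2, -1.5]
width: 0.019
gripper_force: 59.9
```

```bash
python3 - <<'E'
from h import *
st()
d=img('wrist','w2.png')
print([proj(d,X).round(1) for X in [(.4815,-.2221,.1),(.4735,-.1225,.1),(.4703,-.0835,.1),(.4847,-.261,.1)]])
E
```

```text
t 4.6 pos [ 0.482  -0.2209  0.2505] yang 4.8 q [-0.56  0.21  1.59  0.    1.34 -0.64] F [ 0.3 -0.2 -1.5] w 0.019 gf 59.9
[array([281. , 194.9]), array([281.4,  53.1]), array([281.6, -11.5]), array([280.9, 242.8])]
```

View pics/w2.png

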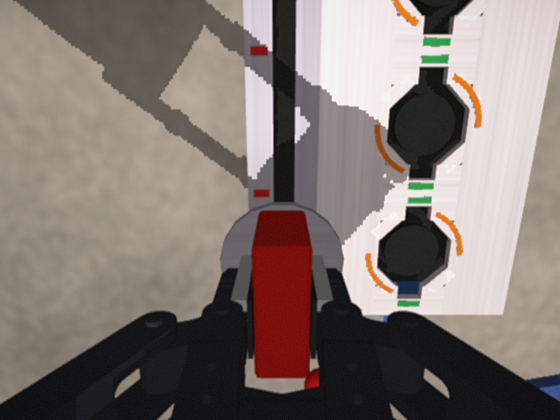

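The wrist view shows the slot running at column 285, with red marks at (259,50) and (261,193). The green bars sit near column 420-435, and the held clamp hides the lower part. Next I measure the slot and the bars.

```bash
python3 - <<'E'
from h import *
d=img('wrist')
g=cv2.cvtColor(d['pixels'],cv2.COLOR_BGR2GRAY).astype(int)
hsv=cv2.cvtColor(d['pixels'],cv2.COLOR_BGR2HSV);H,S,V=cv2.split(hsv)
P=[]
for r in range(4,200,12):
    row=g[r,255:320]; dk=np.where(row<45)[0]
    if len(dk)<10: continue
    a,b=dk[0]+255-.5,dk[-1]+255+.5
    A,B=onz(d,a,r,.1),onz(d,b,r,.1); P.append((A+B)/2); print(r,a,b,((A+B)/2).round(4),np.linalg.norm(A-B).round(4))
P=np.array(P);f=np.polyfit(P[:,1],P[:,0],1);print('x=',f,'yaw',np.degrees(np.arctan(-f[0])), 'x at -.2221,-.1225',np.polyval(f,[-.2221,-.1225]))
for b in blobs(((H<5)|(H>174))&(S>150)&(V>50),20): print('red',b,onz(d,*b[0],.1).round(4))
for b in blobs((H>45)&(H<85)&(S>110)&(V>50),20): print('gr',b,onz(d,*b[0],.1).round(4))
E
```

```text
4 272.5 294.5 [ 0.4724 -0.0926  0.1   ] 0.0145
16 272.5 294.5 [ 0.473  -0.0997  0.1   ] 0.0146
28 272.5 294.5 [ 0.4736 -0.107   0.1   ] 0.0147
40 272.5 294.5 [ 0.4742 -0.1143  0.1   ] 0.0148
52 272.5 294.5 [ 0.4748 -0.1218  0.1   ] 0.0149
64 272.5 293.5 [ 0.4752 -0.1295  0.1   ] 0.0144
76 272.5 294.5 [ 0.4762 -0.1372  0.1   ] 0.0152
88 273.5 294.5 [ 0.4772 -0.1451  0.1   ] 0.0146
100 273.5 294.5 [ 0.4779 -0.1531  0.1   ] 0.0148
112 273.5 293.5 [ 0.4782 -0.1613  0.1   ] 0.0142
124 273.5 293.5 [ 0.4789 -0.1696  0.1   ] 0.0143
136 273.5 293.5 [ 0.4796 -0.1781  0.1   ] 0.0145
148 273.5 293.5 [ 0.4804 -0.1867  0.1   ] 0.0146
160 273.5 293.5 [ 0.4811 -0.1955  0.1   ] 0.0147
172 273.5 293.5 [ 0.4819 -0.2045  0.1   ] 0.0149
184 273.5 293.5 [ 0.4827 -0.2136  0.1   ] 0.015
196 273.5 293.5 [ 0.4835 -0.2229  0.1   ] 0.0151
x= [-0.08547064  0.46444831] yaw 4.885234125109287 x at -.2221,-.1225 [0.48343134 0.47491846]
red ((np.float64(258.6), np.float64(50.1)), [251, 46, 17, 9, 145]) [ 0.4579 -0.122   0.1   ]
red ((np.float64(261.0), np.float64(193.0)), [254, 190, 15, 7, 105]) [ 0.4663 -0.222   0.1   ]
red ((np.float64(282.3), np.float64(296.6)), [252, 211, 68, 179, 9565]) [ 0.4898 -0.3086  0.1   ]
gr ((np.float64(436.5), np.float64(41.0)), [424, 38, 26, 7, 180]) [ 0.577  -0.1063  0.1   ]
gr ((np.float64(434.8), np.float64(58.5)), [422, 56, 26, 6, 152]) [ 0.5781 -0.1173  0.1   ]
gr ((np.float64(420.3), np.float64(185.7)), [409, 183, 24, 6, 129]) [ 0.5852 -0.2064  0.1   ]
gr ((np.float64(419.7), np.float64(199.9)), [409, 197, 22, 6, 113]) [ 0.5869 -0.2173  0.1   ]
gr ((np.float64(407.6), np.float64(303.3)), [398, 301, 21, 5, 91]) [ 0.5937 -0.3062  0.1   ]
```

Emit:
move_arm(steps=[0,0,0.0005,0.0015,0,-0.04,-1,0,0,0.0005,0.0015,0,-0.08,-1,0,0,0.0005,0.0015,0,-0.088,-1,0,0,0.0005,0.0015,0,-0.088,-1,0,0,0.0005,0.0015,0,-0.095,-1,0,0,0.0005,0.0015,0,-0.1,-1,0,0,0.0005,0.0015,0,-0.104,-1,0,0,0.0005,0.0015,0,-0.108,-1,0,0,0.0005,0.0015,0,-0.108,-1,0,0,0.0005,0.0015,0,-0.108,-1])

```text
clock: 5.7
position: [0.4833, -0.222, 0.1425]
ee_rot: [0.0, 0.677, 0.736, 0.0]
contact_force: [0.1, 0.2, -1.8]
width: 0.0191
gripper_force: 59.8
```

```bash
python3 -c "
from h import *
st()"
```

```text
t 5.7 pos [ 0.4833 -0.222   0.1425] yang 4.85 q [-0.56  0.29  1.76  0.    1.09 -0.65] F [ 0.1  0.2 -1.8] w 0.0191 gf 59.8
```

Emit:
move_arm(steps=[0,0,0,0,0.001,-0.002,-1,0,0,0,0,0.001,-0.004,-1,0,0,0,0,0.001,-0.006,-1,0,0,0,0,0.001,-0.007,-1,0,0,0,0,0.001,-0.008,-1,0,0,0,0,0.001,-0.009,-1,0,0,0,0,0.001,-0.009,-1,0,0,0,0,0.001,-0.009,-1,0,0,0,0,0.001,-0.009,-1,0,0,0,0,0.001,-0.009,-1])

```text
clock: 6.7
position: [0.4832, -0.221, 0.1347]
ee_rot: [0.0, 0.677, 0.736, 0.0]
contact_force: [-3.4, 0.5, 6.8]
width: 0.019
gripper_force: 61.3
```

```bash
python3 -c "
from h import *
st()"
```

```text
t 6.7 pos [ 0.4832 -0.221   0.1347] yang 4.86 q [-0.56  0.3   1.77 -0.    1.07 -0.64] F [-3.4  0.5  6.8] w 0.019 gf 61.3
```

Emit:
move_arm(steps=[0,0,-0.02,0,0,0,-1,0,0,-0.042,0,0,0,-1,0,0,-0.064,0,0,0,-1,0,0,-0.086,0,0,0,-1,0,0,-0.108,0,0,0,-1,0,0,-0.13,0,0,0,-1,0,0,-0.152,0,0,0,-1,0,0,-0.174,0,0,0,-1,0,0,-0.196,0,0,0,-1,0,0,-0.218,0,0,0,-1])

```text
clock: 7.7
position: [0.484, -0.22, 0.1347]
ee_rot: [-0.0, 0.99, 0.139, 0.001]
contact_force: [-0.2, 4.3, 5.5]
width: 0.0195
gripper_force: 61.1
```

Emit:
move_arm(steps=[0,0,-0.02,0,0,0,-1,0,0,-0.032,0,0,0,-1,0,0,-0.032,0,0,0,-1,0,0,-0.032,0,0,0,-1,0,0,-0.032,0,0,0,0.3,0,0,-0.032,0,0,0,0.3,0,0,-0.032,0,0,0,0.3,0,0,-0.032,0,0,0,0.3,0,0,-0.032,0,0,0.04,0.3,0,0,-0.032,0,0,0.08,0.3])

```text
clock: 8.7
position: [0.4824, -0.2206, 0.2129]
ee_rot: [-0.001, 0.999, 0.042, -0.002]
contact_force: [1.1, 0.7, -0.1]
width: 0.0554
gripper_force: 0.0
```

```bash
python3 -c "
from h import *
st()
d=img('top')
cv2.imwrite('pics/t3.png',cv2.resize(d['pixels'][165:265,300:465],None,fx=4.8,fy=4.8,interpolation=cv2.INTER_CUBIC))"
```

```text
t 8.7 pos [ 0.4824 -0.2206  0.2129] yang -85.16 q [-0.56  0.23  1.65 -0.    1.26  0.93] F [ 1.1  0.7 -0.1] w 0.0554 gf 0.0
```

Emit:
move_arm(steps=[0,0,0.0247,0.005,0.02,0.04,0.3,0,0,0.0247,0.06,0.4,0.04,0.3,0,0,0.0247,0.06,0.4,0.04,0.3,0,0,0.0247,0.06,0.4,0.04,0.3,0,0,0.0247,0.06,0.4,0.04,0.3,0,0,0.0247,0.06,0.4,0.04,0.3,0,0,0.0247,0.06,0.4,0.04,0.3,0,0,0.0247,0.06,0.4,0.04,0.3,0,0,0.0247,0.06,0.4,0.04,0.3,0,0,0.0247,0.06,0.4,0.04,0.3])

```text
clock: 9.75
position: [0.5436, 0.1834, 0.2527]
ee_rot: [-0.001, 0.993, 0.122, 0.0]
contact_force: [-0.4, -0.5, -0.1]
width: 0.0553
gripper_force: 0.0
```

Emit:
move_arm(steps=[0,0,0,0.025,0.19,0,0.3,0,0,0,0.025,0.19,0,0.3,0,0,0,0.025,0.19,0,0.3,0,0,0,0.025,0.19,0,0.3,0,0,0,0.025,0.19,-0.05,0.3,0,0,0,0.025,0.19,-0.1,0.3,0,0,0,0.025,0.19,-0.13,0.3,0,0,0,0.025,0.19,-0.13,0.3,0,0,0,0.025,0.19,-0.13,0.3,0,0,0,0.025,0.19,-0.13,0.3])

```text
clock: 10.75
position: [0.5701, 0.3693, 0.126]
ee_rot: [-0.001, 0.993, 0.119, 0.002]
contact_force: [-0.5, 0.7, 0.0]
width: 0.0558
gripper_force: 0.0
```

```bash
python3 -c "
from h import *
st()
d=img('wrist','w4.png')
print(proj(d,(.5678,.3693,.072)))
"
```

```text
t 10.75 pos [0.5701 0.3693 0.126 ] yang -76.29 q [ 0.47  0.51  1.45 -0.    1.18  1.8 ] F [-0.5  0.7  0. ] w 0.0558 gf 0.0
[281.04372512 246.23596266]
```

View pics/t3.png

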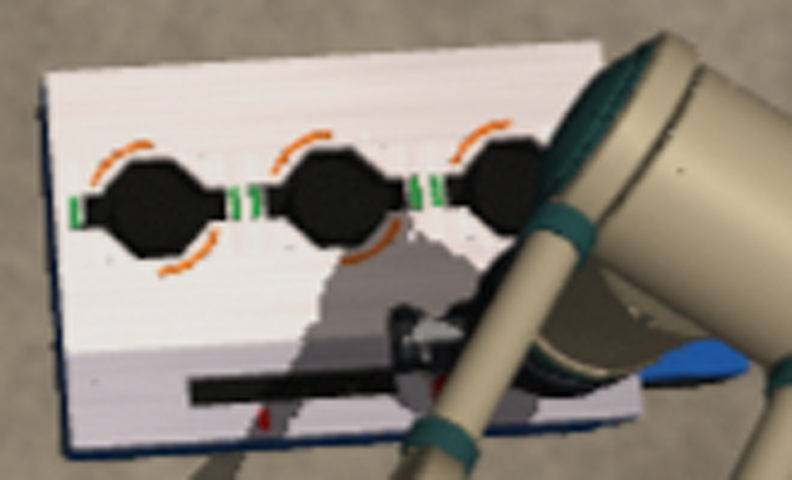

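The arm hides the placed clamp in this crop, so I'll check it later. Descending on the second clamp.

Emit:
move_arm(steps=[0,0,0,-0.002,0,-0.025,0.3,0,0,0,-0.002,0,-0.05,0.3,0,0,0,-0.002,0,-0.068,0.3,0,0,0,-0.002,0,-0.068,0.3,0,0,0,-0.002,0,-0.068,-1,0,0,0,-0.002,0,-0.068,-1,0,0,0,-0.002,0,-0.068,-1,0,0,0,-0.002,0,-0.068,-1,0,0,0,-0.002,0,-0.068,-1,0,0,0,-0.002,0,-0.068,-1])

```text
clock: 11.8
position: [0.5677, 0.3697, 0.0577]
ee_rot: [-0.001, 0.993, 0.12, 0.002]
contact_force: [0.5, 0.6, 7.4]
width: 0.019
gripper_force: 59.6
```

```bash
python3 -c "
from h import *
st()
d=img('top')
cv2.imwrite('pics/t5.png',cv2.resize(d['pixels'][165:265,300:465],None,fx=4.8,fy=4.8,interpolation=cv2.INTER_CUBIC))
"
```

```text
t 11.8 pos [0.5677 0.3697 0.0577] yang -76.25 q [ 0.47  0.57  1.53 -0.    1.04  1.81] F [0.5 0.6 7.4] w 0.019 gf 59.6
```

View pics/t5.png

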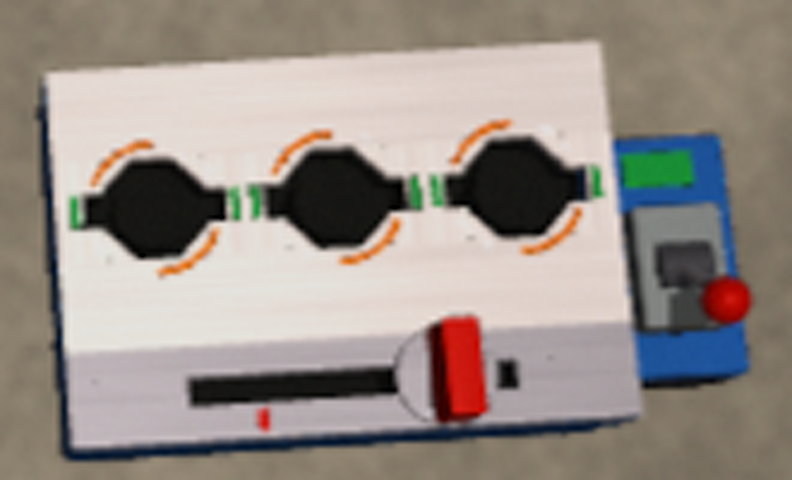

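The crop shows the first clamp square across the slot at its mark, with the wing at crop (458,370). Carrying the second one over.

Emit:
move_arm(steps=[0,0,0,0,0,0.05,-1,0,0,0,0,0,0.1,-1,0,0,0,0,0,0.15,-1,0,0,0.14,-0.06,-0.3,0.192,-1,0,0,0.14,-0.06,-0.3,0.192,-1,0,0,0.14,-0.06,-0.3,0.192,-1,0,0,0.14,-0.06,-0.3,0.192,-1,0,0,0.14,-0.06,-0.3,0.192,-1,0,0,0.14,-0.06,-0.3,0.192,-1,0,0,0.14,-0.06,-0.3,0.192,-1])

```text
clock: 12.85
position: [0.505, 0.0656, 0.2481]
ee_rot: [0.001, 0.847, 0.531, -0.0]
contact_force: [0.3, 0.4, -1.1]
width: 0.0191
gripper_force: 59.7
```

Emit:
move_arm(steps=[0,0,0.0853,-0.033,-0.19,0,-1,0,0,0.0853,-0.033,-0.19,0,-1,0,0,0.0853,-0.033,-0.19,0,-1,0,0,0.0853,-0.033,-0.19,0,-1,0,0,0.0853,-0.033,-0.19,0,-1,0,0,0.0853,-0.033,-0.19,-0.04,-1,0,0,0.0853,-0.033,-0.19,-0.07,-1,0,0,0.0853,-0.033,-0.19,-0.085,-1,0,0,0.0853,-0.033,-0.19,-0.085,-1,0,0,0.0853,-0.033,-0.19,-0.085,-1])

```text
clock: 13.85
position: [0.4735, -0.121, 0.1627]
ee_rot: [0.0, 0.677, 0.736, 0.0]
contact_force: [0.2, -0.1, -1.8]
width: 0.0193
gripper_force: 59.5
```

```bash
python3 -c "
from h import *
st()
d=img('wrist','w6.png')
print(proj(d,(.4749,-.1206,.1)))
"
```

```text
t 13.85 pos [ 0.4735 -0.121   0.1627] yang 4.86 q [-0.39  0.21  1.82  0.    1.11 -0.48] F [ 0.2 -0.1 -1.8] w 0.0193 gf 59.5
[284.67405088 235.56713441]
```

Emit:
move_arm(steps=[0,0,0,0.0014,0,0,-1,0,0,0,0.0014,0,-0.004,-1,0,0,0,0.0014,0,-0.008,-1,0,0,0,0.0014,0,-0.013,-1,0,0,0,0.0014,0,-0.018,-1,0,0,0,0.0014,0,-0.022,-1,0,0,0,0.0014,0,-0.026,-1,0,0,0,0.0014,0,-0.028,-1,0,0,0,0.0014,0,-0.0295,-1,0,0,0,0.0014,0,-0.0305,-1])

```text
clock: 14.9
position: [0.4744, -0.1208, 0.1337]
ee_rot: [-0.0, 0.677, 0.736, 0.0]
contact_force: [-5.4, 2.6, 18.7]
width: 0.0192
gripper_force: 62.7
```

```bash
python3 -c "
from h import *
st()
"
```

```text
t 14.9 pos [ 0.4744 -0.1208  0.1337] yang 4.86 q [-0.39  0.25  1.86  0.    1.04 -0.48] F [-5.4  2.6 18.7] w 0.0192 gf 62.7
```

Seated. Now twist by −90°, easing the pressure, then release and lift.

Emit:
move_arm(steps=[0,0,-0.02,0,0,0.001,-1,0,0,-0.042,0,0,0.001,-1,0,0,-0.064,0,0,0.001,-1,0,0,-0.086,0,0,0.001,-1,0,0,-0.108,0,0,0.001,-1,0,0,-0.13,0,0,0.001,-1,0,0,-0.152,0,0,0.001,-1,0,0,-0.174,0,0,0.001,-1,0,0,-0.196,0,0,0.001,-1,0,0,-0.218,0,0,0.001,-1])

```text
clock: 15.9
position: [0.4757, -0.1222, 0.1338]
ee_rot: [0.002, 0.99, 0.14, 0.001]
contact_force: [0.5, -3.2, 2.5]
width: 0.0193
gripper_force: 60.3
```

Emit:
move_arm(steps=[0,0,-0.02,0,0,0,-1,0,0,-0.032,0,0,0,-1,0,0,-0.032,0,0,0,-1,0,0,-0.032,0,0,0,-1,0,0,-0.032,0,0,0,0.3,0,0,-0.032,0,0,0,0.3,0,0,-0.032,0,0,0,0.3,0,0,-0.032,0,0,0,0.3,0,0,-0.032,0,0,0.04,0.3,0,0,-0.032,0,0,0.08,0.3])

```text
clock: 16.9
position: [0.4737, -0.1204, 0.2125]
ee_rot: [-0.001, 0.999, 0.042, -0.002]
contact_force: [1.6, -0.2, -0.8]
width: 0.0555
gripper_force: 0.0
```

Emit:
move_arm(steps=[0,0,0,0.0,0.05,0.05,0.3,0,0,0,-0.025,0.27,0.06,0.3,0,0,0,-0.025,0.27,0.06,0.3,0,0,0,-0.025,0.27,0.06,0.3,0,0,0,-0.025,0.27,0.06,0.3,0,0,0,-0.025,0.27,0.06,0.3,0,0,0,-0.025,0.27,0.06,0.3,0,0,0,-0.025,0.27,0.06,0.3,0,0,0,-0.025,0.27,0.06,0.3,0,0,0,-0.025,0.27,0.06,0.3])

```text
clock: 17.9
position: [0.4498, 0.1478, 0.2725]
ee_rot: [0.0, 0.999, 0.041, -0.0]
contact_force: [0.3, 0.3, -1.0]
width: 0.0555
gripper_force: 0.0
```

```bash
python3 -c "
from h import *
st()
d=img('top','t7.png')
d=img('wrist','w7.png')
"
```

```text
t 17.9 pos [0.4498 0.1478 0.2725] yang -85.25 q [ 0.17  0.11  1.66 -0.    1.37  1.66] F [ 0.3  0.3 -1. ] w 0.0555 gf 0.0
```

View pics/t7.png

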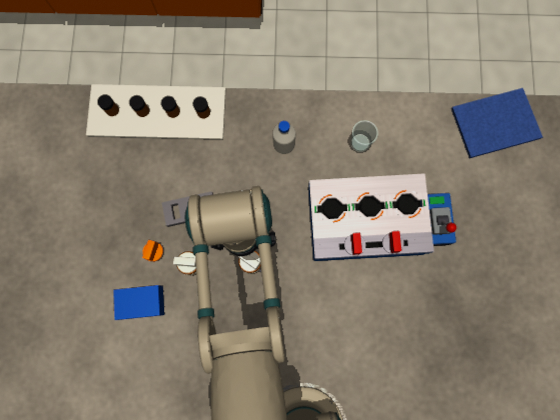

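View pics/w7.png

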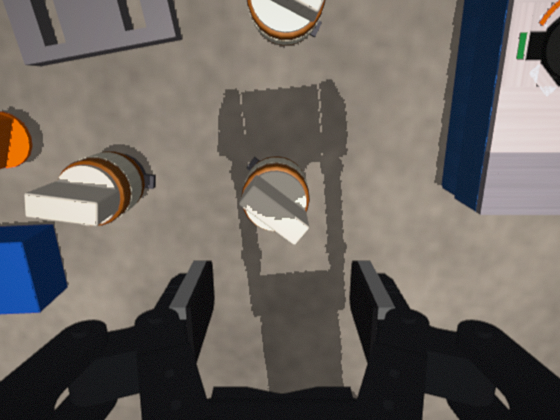

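Both clamps sit square at their marks, wings at (357,243) and (396,241) in the top view. The wrist view shows jar C with its wing centred near (276,210) and lying diagonally. Jar A is at (75,200) and B at (285,12).

```bash
cat >> h.py <<'E'
def wing(d,c,r=60,z=.12):
    """long edges of a white wing near pixel c: Hough segments -> list (angle on plane z, offset)"""
    x0,y0=int(max(c[0]-r,0)),int(max(c[1]-r,0))
    im=d['pixels'][y0:int(c[1]+r),x0:int(c[0]+r)]
    e=cv2.Canny(cv2.cvtColor(im,cv2.COLOR_BGR2GRAY),40,100)
    L=cv2.HoughLinesP(e,1,np.pi/180,18,minLineLength=25,maxLineGap=4)
    out=[]
    for l in ([] if L is None else L[:,0]):
        a,b=onz(d,l[0]+x0,l[1]+y0,z),onz(d,l[2]+x0,l[3]+y0,z); v=b-a
        out.append((np.degrees(np.arctan2(v[1],v[0]))%180,np.linalg.norm(v),a[:2].round(4),b[:2].round(4),(l+[x0,y0,x0,y0]).tolist()))
    return sorted(out,key=lambda o:-o[1])
E
python3 - <<'E'
from h import *
d=img('wrist')
print(onz(d,276,210,.12),proj(d,(.43,.15,.12)))
for o in wing(d,(276,205)): print(np.round(o[0],1),np.round(o[1],4),*o[2:])
E
```

```text
[0.43536579 0.15099513 0.12      ] [276.73639911 216.67342376]
56.3 0.0606 [0.4579 0.1754] [0.4243 0.125 ] [246, 179, 308, 226]
10.1 0.0489 [0.4549 0.1843] [0.4067 0.1757] [234, 182, 242, 242]
58.3 0.0458 [0.4671 0.1759] [0.443 0.137] [246, 167, 295, 202]
9.0 0.0379 [0.4496 0.1146] [0.4122 0.1086] [325, 196, 327, 242]
71.1 0.023 [0.4218 0.1656] [0.4144 0.1438] [256, 225, 283, 236]
12.2 0.0213 [0.4234 0.1665] [0.4026 0.162 ] [255, 223, 259, 248]
```

Emit:
move_arm(steps=[0,0,0.145,-0.019,0.004,-0.05,0.3,0,0,0.145,-0.019,0.004,-0.05,0.3,0,0,0.145,-0.019,0.004,-0.05,0.3,0,0,0.145,-0.019,0.004,-0.05,0.3,0,0,0.145,-0.019,0.004,-0.05,0.3,0,0,0.145,-0.019,0.004,-0.05,0.3,0,0,0.145,-0.019,0.004,-0.05,0.3,0,0,0.145,-0.019,0.004,-0.05,0.3,0,0,0.145,-0.019,0.004,-0.05,0.3,0,0,0.145,-0.019,0.004,-0.05,0.3], squeeze=80)

```text
clock: 19.05
position: [0.4307, 0.1529, 0.2228]
ee_rot: [0.0, 0.879, 0.477, 0.0]
contact_force: [0.6, -0.2, -0.2]
width: 0.0555
gripper_force: 0.0
```

```bash
python3 - <<'E'
from h import *
st()
d=img('wrist','w8.png')
print(proj(d,(.431,.152,.12)),proj(d,(.431,.152,.078)))
for o in wing(d,(280,210),70): print(np.round(o[0],1),np.round(o[1],4),*o[2:])
E
```

```text
t 19.05 pos [0.4307 0.1529 0.2228] yang -33.03 q [ 0.19  0.11  1.78 -0.    1.24  0.77] F [ 0.6 -0.2 -0.2] w 0.0555 gf 0.0
[283.10531496 213.53326286] [282.82809746 195.96302401]
56.3 0.0312 [0.4195 0.1543] [0.4368 0.1803] [266, 220, 266, 172]
145.7 0.0286 [0.4351 0.191 ] [0.4588 0.1748] [254, 159, 301, 160]
57.7 0.0269 [0.446  0.1591] [0.4603 0.1818] [297, 192, 297, 149]
56.2 0.0239 [0.4344 0.1397] [0.4477 0.1595] [298, 226, 299, 190]
10.8 0.0231 [0.3947 0.1232] [0.4174 0.1275] [261, 276, 286, 254]
57.6 0.0226 [0.4451 0.1589] [0.433  0.1398] [296, 193, 296, 227]
10.2 0.0206 [0.4548 0.1472] [0.4751 0.1509] [319, 200, 344, 178]
147.0 0.0191 [0.4377 0.1805] [0.4536 0.1701] [267, 171, 298, 171]
168.5 0.0185 [0.4293 0.1889] [0.4474 0.1852] [248, 167, 276, 156]
```

View pics/w8.png

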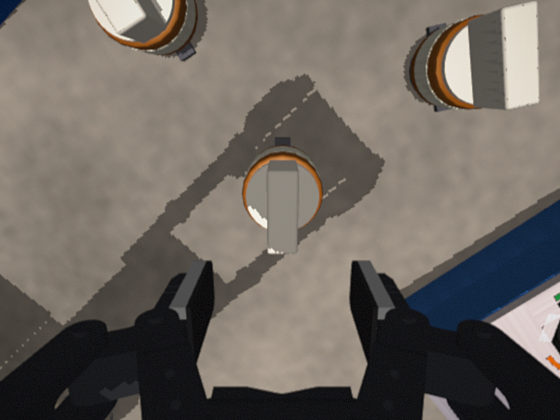

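Jar C's wing is aligned with the jaws, spanning columns 266–298 and rows 171–254. Descending and gripping.

Emit:
move_arm(steps=[0,0,0,0,0,-0.04,0.3,0,0,0,0,0,-0.08,0.3,0,0,0,0,0,-0.11,0.3,0,0,0,0,0,-0.122,0.3,0,0,0,0,0,-0.122,0.3,0,0,0,0,0,-0.122,-1,0,0,0,0,0,-0.122,-1,0,0,0,0,0,-0.122,-1,0,0,0,0,0,-0.122,-1,0,0,0,0,0,-0.122,-1])

```text
clock: 20.1
position: [0.4317, 0.1533, 0.1021]
ee_rot: [0.0, 0.879, 0.478, 0.001]
contact_force: [-0.5, 0.3, 6.4]
width: 0.0193
gripper_force: 79.1
```

```bash
python3 - <<'E'
from h import *
st()
d=img('wrist','w9.png')
g=cv2.cvtColor(d['pixels'],cv2.COLOR_BGR2GRAY)
print(g[150:330:4,275:286:5].T)
E
```

```text
t 20.1 pos [0.4317 0.1533 0.1021] yang -32.95 q [0.19 0.24 1.97 0.   0.93 0.76] F [-0.5  0.3  6.4] w 0.0193 gf 79.1
[[ 85  85  85  49  52  53  51  43 105 104 103  50  45  55 132 146 105 105
  106 107 105 105 107 109 107 119 143 146 145 145 144 145 146 146 145 146
  145 145 144 145 145 145 144 146 146]
 [ 86  87  88  48  54  53  52  55 106 105 107  45  47  68 136 135 105 106
  107 106 107 107 107 107 109 118 145 146 147 144 145 147 146 146 144 147
  146 146 145 145 144 145 145 144 144]
 [ 87  88  87  48  54  53  51  49 102 103 105  46  47  61 134 139 105 107
  107 108 106 107 105 106 107 118 143 145 146 148 146 146 144 145 146 145
  145 143 145 145 145 144 144 146 145]]
```

```bash
cat >> h.py <<'E'
def held(d,s,ztop,row,col=281,half=.028):
    q=s['ee_rot'];w,x,y,z=q; tx=np.array([1-2*(y*y+z*z),2*(x*y+w*z)]); tx/=np.linalg.norm(tx); ty=np.array([tx[1],-tx[0]])
    e=onz(d,col,row,ztop)[:2]-np.array(s['position'])[:2]
    return 'tool x off of axis',round(float(e@tx-half),4),'y',round(float(e@ty),4)
E
python3 - <<'E'
from h import *
s=manip.get_state(); d=img('wrist')
g=cv2.cvtColor(d['pixels'],cv2.COLOR_BGR2GRAY).astype(int)
print(g[240:258,281])
for r in (249,250,251): print(held(d,s,.12,r))
E
```

```text
[105 107 107 106 109 107 107 108 106 109 118 129 137 142 145 143 145 147]
('tool x off of axis', -0.0008, 'y', -0.0006)
('tool x off of axis', -0.0011, 'y', -0.0006)
('tool x off of axis', -0.0015, 'y', -0.0006)
```

Emit:
move_arm(steps=[0,0,0,0,0,0.04,-1,0,0,0,0,0,0.09,-1,0,0,0,0,0,0.14,-1,0,0,0.06,0.1,-0.22,0.17,-1,0,0,0.06,0.1,-0.22,0.17,-1,0,0,0.06,0.1,-0.22,0.17,-1,0,0,0.06,0.1,-0.22,0.17,-1,0,0,0.06,0.1,-0.22,0.17,-1,0,0,0.06,0.1,-0.22,0.17,-1,0,0,0.06,0.1,-0.22,0.17,-1])

```text
clock: 21.2
position: [0.5308, -0.0683, 0.2702]
ee_rot: [-0.001, 0.775, 0.633, -0.0]
contact_force: [-0.7, 1.0, -3.7]
width: 0.0189
gripper_force: 79.4
```

Emit:
move_arm(steps=[0,0,0.0451,0.0585,-0.194,0,-1,0,0,0.0451,0.0585,-0.194,0,-1,0,0,0.0451,0.0585,-0.194,0,-1,0,0,0.0451,0.0585,-0.194,0,-1,0,0,0.0451,0.0585,-0.194,0,-1,0,0,0.0451,0.0585,-0.194,-0.02,-1,0,0,0.0451,0.0585,-0.194,-0.035,-1,0,0,0.0451,0.0585,-0.194,-0.035,-1,0,0,0.0451,0.0585,-0.194,-0.035,-1,0,0,0.0451,0.0585,-0.194,-0.035,-1])

```text
clock: 22.2
position: [0.5896, -0.2601, 0.2369]
ee_rot: [0.001, 0.676, 0.737, 0.0]
contact_force: [-0.2, -0.3, -2.2]
width: 0.0193
gripper_force: 79.3
```

```bash
cat >> h.py <<'E'
def greens(d):
    hsv=cv2.cvtColor(d['pixels'],cv2.COLOR_BGR2HSV);H,S,V=cv2.split(hsv)
    return [(b[0],b[1],onz(d,*b[0],.1).round(4)) for b in blobs((H>45)&(H<85)&(S>110)&(V>40),20)]
E
python3 - <<'E'
from h import *
s=st(); d=img('wrist','w10.png')
for b in greens(d): print(b)
g=cv2.cvtColor(d['pixels'],cv2.COLOR_BGR2GRAY).astype(int)
print(g[240:262,281])
for r in (249,250,251): print(held(d,s,s['position'][2]+.018,r))
E
```

```text
t 22.2 pos [ 0.5896 -0.2601  0.2369] yang 4.96 q [-0.52  0.39  1.37  0.    1.39 -0.61] F [-0.2 -0.3 -2.2] w 0.0193 gf 79.3
((np.float64(282.5), np.float64(121.5)), [270, 119, 26, 7, 157], array([ 0.5856, -0.2061,  0.1   ]))
((np.float64(282.8), np.float64(137.8)), [271, 135, 24, 6, 130], array([ 0.5867, -0.217 ,  0.1   ]))
[ 87  88  87  86  87  86  87  85  84  87  94 102 111 114 116 116 117 117
 118 118 119 117]
('tool x off of axis', -0.0005, 'y', -0.0004)
('tool x off of axis', -0.0008, 'y', -0.0004)
('tool x off of axis', -0.0011, 'y', -0.0004)
```

Emit:
move_arm(steps=[0,0,0,0.0007,-0.0007,-0.015,-1,0,0,0,0.0007,-0.0007,-0.028,-1,0,0,0,0.0007,-0.0007,-0.031,-1,0,0,0,0.0007,-0.0007,-0.034,-1,0,0,0,0.0007,-0.0007,-0.037,-1,0,0,0,0.0007,-0.0007,-0.04,-1,0,0,0,0.0007,-0.0007,-0.042,-1,0,0,0,0.0007,-0.0007,-0.044,-1,0,0,0,0.0007,-0.0007,-0.044,-1,0,0,0,0.0007,-0.0007,-0.044,-1])

```text
clock: 23.25
position: [0.5902, -0.2619, 0.1926]
ee_rot: [0.001, 0.676, 0.737, 0.0]
contact_force: [-1.5, -0.2, 1.8]
width: 0.0196
gripper_force: 80.2
```

```bash
python3 -c "
from h import *
st()"
```

```text
t 23.25 pos [ 0.5902 -0.2619  0.1926] yang 4.89 q [-0.53  0.41  1.43 -0.    1.29 -0.61] F [-1.5 -0.2  1.8] w 0.0196 gf 80.2
```

Emit:
move_arm(steps=[0,0,0,0,0.0005,-0.002,-1,0,0,0,0,0.0005,-0.004,-1,0,0,0,0,0.0005,-0.005,-1,0,0,0,0,0.0005,-0.006,-1,0,0,0,0,0.0005,-0.007,-1,0,0,0,0,0.0005,-0.008,-1,0,0,0,0,0.0005,-0.009,-1,0,0,0,0,0.0005,-0.01,-1,0,0,0,0,0.0005,-0.01,-1,0,0,0,0,0.0005,-0.01,-1])

```text
clock: 24.25
position: [0.5902, -0.2617, 0.1841]
ee_rot: [0.001, 0.676, 0.737, 0.0]
contact_force: [-1.9, -1.0, 11.4]
width: 0.0191
gripper_force: 81.8
```

```bash
python3 -c "
from h import *
st()"
```

```text
t 24.25 pos [ 0.5902 -0.2617  0.1841] yang 4.89 q [-0.52  0.42  1.45 -0.    1.27 -0.61] F [-1.9 -1.  11.4] w 0.0191 gf 81.8
```

Emit:
move_arm(steps=[0,0,-0.02,0,0,0,-1,0,0,-0.042,0,0,0,-1,0,0,-0.064,0,0,0,-1,0,0,-0.086,0,0,0,-1,0,0,-0.108,0,0,0,-1,0,0,-0.13,0,0,0,-1,0,0,-0.152,0,0,0,-1,0,0,-0.174,0,0,0,-1,0,0,-0.196,0,0,0,-1,0,0,-0.218,0,0,0,-1])

```text
clock: 25.25
position: [0.5906, -0.2622, 0.1842]
ee_rot: [0.002, 0.99, 0.14, 0.001]
contact_force: [-1.1, -1.0, 11.8]
width: 0.0192
gripper_force: 81.5
```

Emit:
move_arm(steps=[0,0,-0.015,0,0,0,-1,0,0,-0.025,0,0,0,-1,0,0,-0.032,0,0,0,-1,0,0,-0.036,0,0,0,-1,0,0,-0.04,0,0,0,-1,0,0,-0.043,0,0,0,-1,0,0,-0.046,0,0,0,-1,0,0,-0.049,0,0,0,-1,0,0,-0.049,0,0,0,-1,0,0,-0.049,0,0,0,-1])

```text
clock: 26.25
position: [0.5906, -0.2623, 0.1841]
ee_rot: [0.002, 1.0, -0.011, 0.002]
contact_force: [-2.0, -2.6, 11.2]
width: 0.0189
gripper_force: 81.5
```

```bash
python3 -c "
from h import *
s=st();print(s['moment'])"
```

```text
t 26.25 pos [ 0.5906 -0.2623  0.1841] yang -91.23 q [-0.52  0.42  1.45 -0.    1.27  1.07] F [-2.  -2.6 11.2] w 0.0189 gf 81.5
[-0.20983294  0.45321194 -0.06410707]
```

Emit:
move_arm(steps=[0,0,0,0,0,0,0.3,0,0,0,0,0,0,0.3,0,0,0,0,0,0,0.3,0,0,0,0,0,0,0.3,0,0,0,0,0,0.03,0.3,0,0,0,0,0,0.08,0.3,0,0,0.06,0,0.15,0.08,0.3,0,0,0.06,0,0.15,0.08,0.3,0,0,0.06,0,0.15,0.08,0.3,0,0,0.06,0,0.15,0.08,0.3])

```text
clock: 27.25
position: [0.5892, -0.1048, 0.2619]
ee_rot: [-0.002, 0.984, 0.18, 0.0]
contact_force: [0.6, -1.1, 0.3]
width: 0.0557
gripper_force: 0.0
```

Emit:
move_arm(steps=[0,0,0.1464,0.002,0.268,-0.04,0.3,0,0,0.1464,0.002,0.268,-0.04,0.3,0,0,0.1464,0.002,0.268,-0.04,0.3,0,0,0.1464,0.002,0.268,-0.04,0.3,0,0,0.1464,0.002,0.268,-0.04,0.3,0,0,0.1464,0.002,0.268,-0.04,0.3,0,0,0.1464,0.002,0.268,-0.04,0.3,0,0,0.1464,0.002,0.268,-0.04,0.3,0,0,0.1464,0.002,0.268,-0.04,0.3,0,0,0.1464,0.002,0.268,-0.04,0.3])

```text
clock: 28.25
position: [0.5922, 0.1553, 0.222]
ee_rot: [0.0, 0.804, 0.594, 0.0]
contact_force: [0.3, -0.1, -0.7]
width: 0.0554
gripper_force: 0.0
```

```bash
python3 - <<'E'
from h import *
s=st()
t=img('top','t11.png');d=img('wrist','w11.png');sc=img('scene','s11.png')
print(proj(d,(.592,.155,.12)))
for o in wing(d,proj(d,(.592,.155,.12)),60): print(np.round(o[0],1),np.round(o[1],4),*o[2:])
a=cv2.resize(t['pixels'][165:265,300:465],(560,340),interpolation=cv2.INTER_CUBIC)
a2=cv2.resize(sc['pixels'][150:290,120:350],(560,340),interpolation=cv2.INTER_CUBIC)
b=cv2.resize(d['pixels'][60:360,80:480],(400,300))
c=np.zeros((600,800,3),np.uint8); c[:300,:400]=b; c[:300,400:]=cv2.resize(a,(400,300)); c[300:,:400]=cv2.resize(a2,(400,300)); c[300:,400:]=cv2.resize(t['pixels'][150:300,100:300],(400,300)); cv2.imwrite('pics/m11.png',c)
E
```

```text
t 28.25 pos [0.5922 0.1553 0.222 ] yang -17.09 q [ 0.14  0.35  1.47 -0.    1.33  0.44] F [ 0.3 -0.1 -0.7] w 0.0554 gf 0.0
[281.76344131 213.73246895]
70.0 0.0484 [0.5966 0.1363] [0.6131 0.1818] [297, 238, 302, 164]
7.5 0.0317 [0.5481 0.1447] [0.5795 0.1488] [222, 247, 266, 228]
10.5 0.0279 [0.5424 0.1307] [0.5699 0.1357] [221, 268, 258, 250]
162.9 0.0242 [0.5969 0.1932] [0.62   0.1861] [271, 154, 311, 154]
68.6 0.0184 [0.5882 0.1697] [0.5949 0.1868] [269, 194, 271, 165]
158.9 0.0178 [0.5965 0.1857] [0.613  0.1793] [274, 166, 303, 168]
160.9 0.0176 [0.5989 0.1914] [0.6155 0.1856] [275, 156, 304, 157]
69.7 0.0172 [0.6075 0.1624] [0.6134 0.1785] [302, 196, 304, 169]
70.3 0.0166 [0.583  0.1513] [0.5886 0.1669] [270, 223, 271, 198]
```

View pics/m11.png

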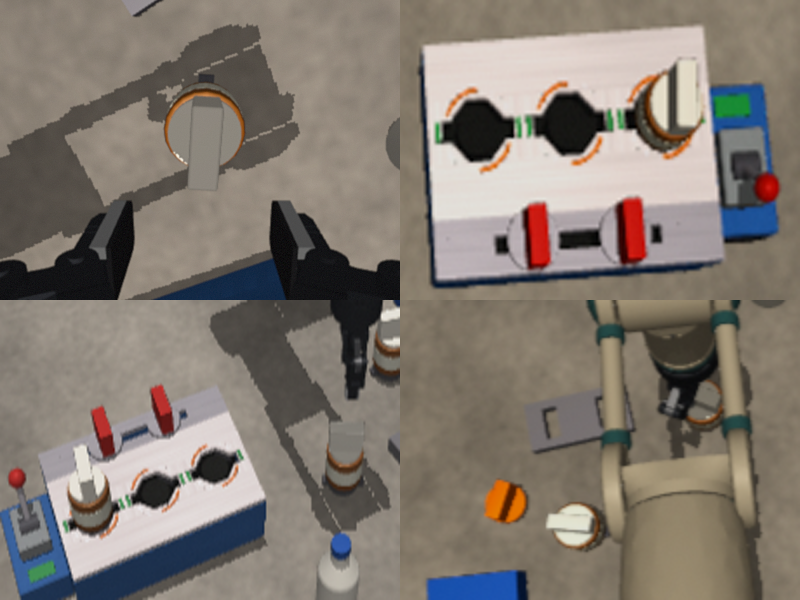

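The montage shows jar C upright in the end socket with its wing along the shaker's x. Both clamps look square. Jar B is under the gripper, its wing centred near montage (206,140) and about 3° off the jaws.

Emit:
move_arm(steps=[0,0,-0.0083,0.002,0.0027,-0.04,0.3,0,0,-0.0083,0.002,0.0027,-0.08,0.3,0,0,-0.0083,0.002,0.0027,-0.11,0.3,0,0,-0.0083,0.002,0.0027,-0.121,0.3,0,0,-0.0083,0.002,0.0027,-0.121,0.3,0,0,-0.0083,0.002,0.0027,-0.121,-1,0,0,-0.0083,0.002,0.0027,-0.121,-1,0,0,-0.0083,0.002,0.0027,-0.121,-1,0,0,-0.0083,0.002,0.0027,-0.121,-1,0,0,-0.0083,0.002,0.0027,-0.121,-1], squeeze=80)

```text
clock: 29.4
position: [0.5956, 0.1598, 0.103]
ee_rot: [0.001, 0.819, 0.574, 0.002]
contact_force: [0.5, 0.2, 6.3]
width: 0.0188
gripper_force: 79.1
```

```bash
cat >> h.py <<'E'
def endrow(d,col=281,lo=225,hi=300):
    g=cv2.GaussianBlur(cv2.cvtColor(d['pixels'],cv2.COLOR_BGR2GRAY),(5,5),1).astype(float)[:,col-4:col+5].mean(1)
    return lo+int(np.argmax(np.diff(g[lo:hi])))+.5, g[lo:hi:6].round()
def wingtop(t,s):
    "white-wing top of a locked jar, both views, for height"
E
python3 - <<'E'
from h import *
s=st()
d=img('wrist','w12.png')
r,g=endrow(d);print(r,g)
print(held(d,s,.12,r))
E
```

```text
t 29.4 pos [0.5956 0.1598 0.103 ] yang -19.91 q [ 0.15  0.44  1.63 -0.    1.07  0.5 ] F [0.5 0.2 6.3] w 0.0188 gf 79.1
253.5 [104. 105. 105. 105. 105. 132. 143. 143. 143. 143. 143. 143. 142.]
('tool x off of axis', -0.0026, 'y', -0.0006)
```

Emit:
move_arm(steps=[0,0,0,0,0,0.04,-1,0,0,0,0,0,0.09,-1,0,0,0,0,0,0.14,-1,0,0,0.04,-0.008,-0.22,0.17,-1,0,0,0.04,-0.008,-0.22,0.17,-1,0,0,0.04,-0.008,-0.22,0.17,-1,0,0,0.04,-0.008,-0.22,0.17,-1,0,0,0.04,-0.008,-0.22,0.17,-1,0,0,0.04,-0.008,-0.22,0.17,-1,0,0,0.04,-0.008,-0.22,0.17,-1])

```text
clock: 30.45
position: [0.5854, -0.0605, 0.2705]
ee_rot: [-0.001, 0.741, 0.672, 0.0]
contact_force: [0.1, -0.3, -1.8]
width: 0.0193
gripper_force: 79.1
```

Emit:
move_arm(steps=[0,0,0.0289,-0.006,-0.1,0,-1,0,0,0.0289,-0.006,-0.1,0,-1,0,0,0.0289,-0.006,-0.1,0,-1,0,0,0.0289,-0.006,-0.1,0,-1,0,0,0.0289,-0.006,-0.1,-0.02,-1,0,0,0.0289,-0.006,-0.1,-0.035,-1,0,0,0.0289,-0.006,-0.1,-0.045,-1,0,0,0.0289,-0.006,-0.1,-0.045,-1,0,0,0.0289,-0.006,-0.1,-0.045,-1,0,0,0.0289,-0.006,-0.1,-0.045,-1])

```text
clock: 31.45
position: [0.5805, -0.1601, 0.2268]
ee_rot: [0.001, 0.676, 0.737, 0.0]
contact_force: [-0.8, 0.3, -2.3]
width: 0.019
gripper_force: 79.0
```

```bash
python3 - <<'E'
from h import *
s=st(); d=img('wrist','w13.png')
for b in greens(d): print(b)
r,g=endrow(d);print(r,g, held(d,s,s['position'][2]+.017,r))
E
```

```text
t 31.45 pos [ 0.5805 -0.1601  0.2268] yang 4.93 q [-0.38  0.33  1.48  0.    1.33 -0.47] F [-0.8  0.3 -2.3] w 0.019 gf 79.0
((np.float64(283.3), np.float64(123.5)), [270, 120, 27, 7, 159], array([ 0.5771, -0.1065,  0.1   ]))
((np.float64(283.3), np.float64(140.4)), [270, 137, 27, 7, 156], array([ 0.578 , -0.1175,  0.1   ]))
254.5 [ 89.  89.  90.  90.  90. 110. 121. 122. 122. 121. 121. 121. 121.] ('tool x off of axis', -0.0028, 'y', -0.0004)
```

Emit:
move_arm(steps=[0,0,0,0.001,0,-0.01,-1,0,0,0,0.001,0,-0.018,-1,0,0,0,0.001,0,-0.021,-1,0,0,0,0.001,0,-0.024,-1,0,0,0,0.001,0,-0.027,-1,0,0,0,0.001,0,-0.03,-1,0,0,0,0.001,0,-0.032,-1,0,0,0,0.001,0,-0.034,-1,0,0,0,0.001,0,-0.034,-1,0,0,0,0.001,0,-0.034,-1])

```text
clock: 32.5
position: [0.581, -0.1605, 0.1924]
ee_rot: [0.0, 0.676, 0.737, 0.0]
contact_force: [-0.8, 0.4, 3.3]
width: 0.0189
gripper_force: 79.9
```

```bash
python3 -c "
from h import *
st()"
```

```text
t 32.5 pos [ 0.581  -0.1605  0.1924] yang 4.89 q [-0.38  0.35  1.53  0.    1.25 -0.47] F [-0.8  0.4  3.3] w 0.0189 gf 79.9
```

Inside the socket and on the spring. Press to the shoulder, check, then turn.

Emit:
move_arm(steps=[0,0,0,0,0,-0.002,-1,0,0,0,0,0,-0.004,-1,0,0,0,0,0,-0.005,-1,0,0,0,0,0,-0.006,-1,0,0,0,0,0,-0.007,-1,0,0,0,0,0,-0.008,-1,0,0,0,0,0,-0.0085,-1,0,0,0,0,0,-0.009,-1,0,0,0,0,0,-0.009,-1,0,0,0,0,0,-0.009,-1])

```text
clock: 33.5
position: [0.581, -0.1604, 0.185]
ee_rot: [0.001, 0.676, 0.737, 0.0]
contact_force: [-3.9, 1.8, 14.0]
width: 0.019
gripper_force: 81.5
```

```bash
python3 -c "
from h import *
st()"
```

```text
t 33.5 pos [ 0.581  -0.1604  0.185 ] yang 4.9 q [-0.38  0.36  1.55  0.    1.24 -0.47] F [-3.9  1.8 14. ] w 0.019 gf 81.5
```

Emit:
move_arm(steps=[0,0,-0.02,0,0,0,-1,0,0,-0.042,0,0,0,-1,0,0,-0.064,0,0,0,-1,0,0,-0.086,0,0,0,-1,0,0,-0.108,0,0,0,-1,0,0,-0.13,0,0,0,-1,0,0,-0.152,0,0,0,-1,0,0,-0.174,0,0,0,-1,0,0,-0.196,0,0,0,-1,0,0,-0.218,0,0,0,-1])

```text
clock: 34.5
position: [0.5833, -0.1633, 0.1852]
ee_rot: [0.004, 0.99, 0.14, 0.003]
contact_force: [1.5, -3.2, 10.5]
width: 0.0189
gripper_force: 80.9
```

Emit:
move_arm(steps=[0,0,-0.015,0,0,0,-1,0,0,-0.025,0,0,0,-1,0,0,-0.032,0,0,0,-1,0,0,-0.036,0,0,0,-1,0,0,-0.04,0,0,0,-1,0,0,-0.043,0,0,0,-1,0,0,-0.046,0,0,0,-1,0,0,-0.049,0,0,0,-1,0,0,-0.049,0,0,0,-1,0,0,-0.049,0,0,0,-1])

```text
clock: 35.5
position: [0.5828, -0.1631, 0.1852]
ee_rot: [0.003, 1.0, -0.01, 0.003]
contact_force: [0.2, -3.4, 11.9]
width: 0.0189
gripper_force: 81.0
```

```bash
python3 -c "
from h import *
s=st();print(s['moment'])"
```

```text
t 35.5 pos [ 0.5828 -0.1631  0.1852] yang -91.18 q [-0.39  0.36  1.54 -0.    1.23  1.21] F [ 0.2 -3.4 11.9] w 0.0189 gf 81.0
[-0.71718855  0.39409255  0.15169839]
```

Emit:
move_arm(steps=[0,0,0,0,0,0,0.3,0,0,0,0,0,0,0.3,0,0,0,0,0,0,0.3,0,0,0,0,0,0,0.3,0,0,0,0,0,0.03,0.3,0,0,0,0,0,0.08,0.3,0,0,0.07,-0.03,0.17,0.08,0.3,0,0,0.07,-0.03,0.17,0.08,0.3,0,0,0.07,-0.03,0.17,0.08,0.3,0,0,0.07,-0.03,0.17,0.08,0.3])

```text
clock: 36.5
position: [0.5494, 0.0133, 0.2627]
ee_rot: [-0.001, 0.978, 0.21, -0.0]
contact_force: [0.4, -0.1, -0.3]
width: 0.0552
gripper_force: 0.0
```

Emit:
move_arm(steps=[0,0,0.1825,-0.127,0.307,-0.04,0.3,0,0,0.1825,-0.127,0.307,-0.04,0.3,0,0,0.1825,-0.127,0.307,-0.04,0.3,0,0,0.1825,-0.127,0.307,-0.04,0.3,0,0,0.1825,-0.127,0.307,-0.04,0.3,0,0,0.1825,-0.127,0.307,-0.04,0.3,0,0,0.1825,-0.127,0.307,-0.04,0.3,0,0,0.1825,-0.127,0.307,-0.04,0.3,0,0,0.1825,-0.127,0.307,-0.04,0.3,0,0,0.1825,-0.127,0.307,-0.04,0.3])

```text
clock: 37.5
position: [0.4239, 0.3164, 0.2226]
ee_rot: [0.0, 0.71, 0.704, -0.0]
contact_force: [-0.7, 0.2, 0.7]
width: 0.0555
gripper_force: 0.0
```

```bash
python3 - <<'E'
from h import *
s=st()
t=img('top','t14.png');d=img('wrist','w14.png');sc=img('scene','s14.png')
c=proj(d,(.4255,.314,.12));print(c)
for o in wing(d,c,80)[:10]: print(np.round(o[0],1),np.round(o[1],4),*o[2:])
m=np.zeros((600,800,3),np.uint8); m[:300,:400]=cv2.resize(d['pixels'][60:360,80:480],(400,300)); m[:300,400:]=cv2.resize(t['pixels'][165:265,300:465],(400,300)); m[300:,:400]=cv2.resize(sc['pixels'][150:290,120:350],(400,300)); m[300:,400:]=cv2.resize(t['pixels'][150:300,100:300],(400,300)); cv2.imwrite('pics/m14.png',m)
E
```

```text
t 37.5 pos [0.4239 0.3164 0.2226] yang -0.44 q [ 0.51  0.22  1.64 -0.    1.27  0.52] F [-0.7  0.2  0.7] w 0.0555 gf 0.0
[284.14295003 215.97568081]
86.0 0.051 [0.4311 0.3051] [0.4347 0.356 ] [293, 229, 299, 150]
29.8 0.0335 [0.3936 0.2689] [0.4226 0.2855] [237, 280, 280, 257]
135.3 0.0334 [0.4191 0.3621] [0.4429 0.3386] [273, 140, 312, 178]
30.2 0.0296 [0.386  0.2786] [0.4116 0.2935] [225, 267, 263, 246]
30.7 0.0248 [0.3785 0.3466] [0.3998 0.3592] [207, 166, 241, 145]
89.2 0.0231 [0.4692 0.2577] [0.4696 0.2808] [349, 294, 351, 263]
90.0 0.0223 [0.3775 0.2816] [0.3775 0.2592] [212, 263, 214, 293]
117.5 0.0218 [0.4359 0.3553] [0.446 0.336] [301, 151, 317, 182]
29.1 0.0194 [0.3936 0.2697] [0.4106 0.2791] [237, 279, 262, 266]
118.2 0.0189 [0.3973 0.3274] [0.4062 0.3108] [239, 196, 254, 221]
```

View pics/m14.png

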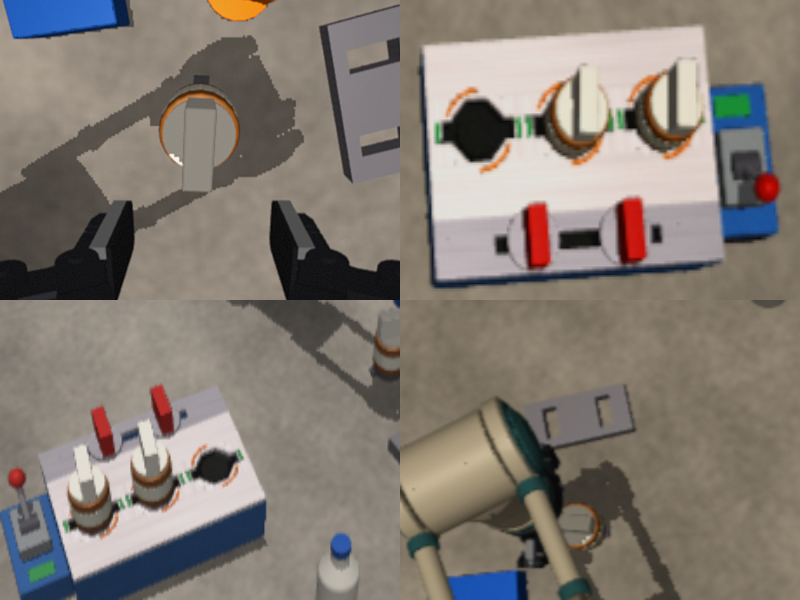

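The montage shows both jars locked with their wings along x. Jar A is under the gripper with its wing spanning montage (185–215, 109–190), about 3.5° off the jaws.

Emit:
move_arm(steps=[0,0,-0.0097,-0.0015,0.0005,-0.04,0.3,0,0,-0.0097,-0.0015,0.0005,-0.08,0.3,0,0,-0.0097,-0.0015,0.0005,-0.11,0.3,0,0,-0.0097,-0.0015,0.0005,-0.121,0.3,0,0,-0.0097,-0.0015,0.0005,-0.121,0.3,0,0,-0.0097,-0.0015,0.0005,-0.121,-1,0,0,-0.0097,-0.0015,0.0005,-0.121,-1,0,0,-0.0097,-0.0015,0.0005,-0.121,-1,0,0,-0.0097,-0.0015,0.0005,-0.121,-1,0,0,-0.0097,-0.0015,0.0005,-0.121,-1], squeeze=80)

```text
clock: 38.65
position: [0.4236, 0.3176, 0.1035]
ee_rot: [0.001, 0.73, 0.683, 0.002]
contact_force: [0.6, -0.1, 6.0]
width: 0.0192
gripper_force: 78.5
```

```bash
python3 - <<'E'
from h import *
s=st()
d=img('wrist')
r,g=endrow(d);print(r,g)
print(held(d,s,.12,r))
E
```

```text
t 38.65 pos [0.4236 0.3176 0.1035] yang -3.81 q [ 0.51  0.33  1.82 -0.    0.99  0.58] F [ 0.6 -0.1  6. ] w 0.0192 gf 78.5
246.5 [108. 108. 108. 108. 141. 147. 147. 147. 147. 146. 146. 146. 146.]
('tool x off of axis', -0.0004, 'y', -0.0005)
```

Emit:
move_arm(steps=[0,0,0,0,0,0.04,-1,0,0,0,0,0,0.09,-1,0,0,0,0,0,0.14,-1,0,0,0.014,0.1,-0.25,0.17,-1,0,0,0.014,0.1,-0.25,0.17,-1,0,0,0.014,0.1,-0.25,0.17,-1,0,0,0.014,0.1,-0.25,0.17,-1,0,0,0.014,0.1,-0.25,0.17,-1,0,0,0.014,0.1,-0.25,0.17,-1,0,0,0.014,0.1,-0.25,0.17,-1])

```text
clock: 39.7
position: [0.5235, 0.0641, 0.2719]
ee_rot: [0.001, 0.701, 0.713, -0.0]
contact_force: [-0.0, 0.1, -1.7]
width: 0.0188
gripper_force: 78.9
```

Emit:
move_arm(steps=[0,0,0.0102,0.05,-0.13,0,-1,0,0,0.0102,0.05,-0.13,0,-1,0,0,0.0102,0.05,-0.13,0,-1,0,0,0.0102,0.05,-0.13,0,-1,0,0,0.0102,0.05,-0.13,-0.02,-1,0,0,0.0102,0.05,-0.13,-0.035,-1,0,0,0.0102,0.05,-0.13,-0.045,-1,0,0,0.0102,0.05,-0.13,-0.045,-1,0,0,0.0102,0.05,-0.13,-0.045,-1,0,0,0.0102,0.05,-0.13,-0.045,-1])

```text
clock: 40.7
position: [0.5729, -0.0625, 0.2278]
ee_rot: [0.001, 0.676, 0.737, 0.001]
contact_force: [0.8, -0.6, -1.7]
width: 0.0189
gripper_force: 78.6
```

```bash
python3 - <<'E'
from h import *
s=st(); d=img('wrist','w15.png')
for b in greens(d): print(b)
r,g=endrow(d);print(r, held(d,s,s['position'][2]+.0165,r))
E
```

```text
t 40.7 pos [ 0.5729 -0.0625  0.2278] yang 4.92 q [-0.23  0.29  1.54  0.    1.31 -0.32] F [ 0.8 -0.6 -1.7] w 0.0189 gf 78.6
((np.float64(282.0), np.float64(136.7)), [270, 134, 26, 7, 155], array([ 0.5693, -0.0177,  0.1   ]))
246.5 ('tool x off of axis', -0.0003, 'y', -0.0004)
```

Emit:
move_arm(steps=[0,0,0,0,0.0004,-0.01,-1,0,0,0,0,0.0004,-0.018,-1,0,0,0,0,0.0004,-0.021,-1,0,0,0,0,0.0004,-0.024,-1,0,0,0,0,0.0004,-0.027,-1,0,0,0,0,0.0004,-0.03,-1,0,0,0,0,0.0004,-0.032,-1,0,0,0,0,0.0004,-0.034,-1,0,0,0,0,0.0004,-0.034,-1,0,0,0,0,0.0004,-0.034,-1])

```text
clock: 41.75
position: [0.5725, -0.0627, 0.1934]
ee_rot: [0.0, 0.676, 0.737, 0.0]
contact_force: [-2.5, -0.6, 3.7]
width: 0.0193
gripper_force: 79.6
```

```bash
python3 -c "
from h import *
st()"
```

```text
t 41.75 pos [ 0.5725 -0.0627  0.1934] yang 4.89 q [-0.23  0.31  1.59 -0.    1.24 -0.32] F [-2.5 -0.6  3.7] w 0.0193 gf 79.6
```

Emit:
move_arm(steps=[0,0,0,0,0,-0.002,-1,0,0,0,0,0,-0.004,-1,0,0,0,0,0,-0.005,-1,0,0,0,0,0,-0.006,-1,0,0,0,0,0,-0.007,-1,0,0,0,0,0,-0.008,-1,0,0,0,0,0,-0.009,-1,0,0,0,0,0,-0.0095,-1,0,0,0,0,0,-0.0095,-1,0,0,0,0,0,-0.0095,-1])

```text
clock: 42.75
position: [0.5725, -0.0627, 0.1855]
ee_rot: [0.001, 0.676, 0.737, 0.0]
contact_force: [-5.1, -0.6, 14.5]
width: 0.0188
gripper_force: 81.1
```

```bash
python3 -c "
from h import *
st()"
```

```text
t 42.75 pos [ 0.5725 -0.0627  0.1855] yang 4.89 q [-0.23  0.32  1.61 -0.    1.22 -0.32] F [-5.1 -0.6 14.5] w 0.0188 gf 81.1
```

Shoulder contact. Turning.

Emit:
move_arm(steps=[0,0,-0.02,0,0,0,-1,0,0,-0.042,0,0,0,-1,0,0,-0.064,0,0,0,-1,0,0,-0.086,0,0,0,-1,0,0,-0.108,0,0,0,-1,0,0,-0.13,0,0,0,-1,0,0,-0.152,0,0,0,-1,0,0,-0.174,0,0,0,-1,0,0,-0.196,0,0,0,-1,0,0,-0.218,0,0,0,-1])

```text
clock: 43.75
position: [0.5749, -0.0637, 0.1855]
ee_rot: [0.002, 0.99, 0.14, 0.003]
contact_force: [1.1, -2.0, 11.1]
width: 0.0188
gripper_force: 80.7
```

Emit:
move_arm(steps=[0,0,-0.015,0,0,0,-1,0,0,-0.025,0,0,0,-1,0,0,-0.032,0,0,0,-1,0,0,-0.036,0,0,0,-1,0,0,-0.04,0,0,0,-1,0,0,-0.043,0,0,0,-1,0,0,-0.046,0,0,0,-1,0,0,-0.049,0,0,0,-1,0,0,-0.049,0,0,0,-1,0,0,-0.049,0,0,0,-1])

```text
clock: 44.75
position: [0.5749, -0.0641, 0.1856]
ee_rot: [0.002, 1.0, -0.011, 0.003]
contact_force: [0.7, -2.6, 11.2]
width: 0.0187
gripper_force: 80.7
```

```bash
python3 -c "
from h import *
s=st();print(s['moment'])"
```

```text
t 44.75 pos [ 0.5749 -0.0641  0.1856] yang -91.21 q [-0.23  0.32  1.6  -0.    1.21  1.36] F [ 0.7 -2.6 11.2] w 0.0187 gf 80.7
[-0.57578698  0.10906187  0.04807966]
```

Emit:
move_arm(steps=[0,0,0,0,0,0,0.3,0,0,0,0,0,0,0.3,0,0,0,0,0,0,0.3,0,0,0,0,0,0,0.3,0,0,0,0,0,0.03,0.3,0,0,0,0,0,0.08,0.3,0,0,0,0,0,0.11,0.3,0,0,0.0172,-0.05,-0.07,0.11,0.3,0,0,0.0172,-0.05,-0.07,0.11,0.3,0,0,0.0172,-0.05,-0.07,0.11,0.3])

```text
clock: 45.75
position: [0.5201, -0.1352, 0.2934]
ee_rot: [0.001, 0.999, 0.041, -0.001]
contact_force: [1.0, -0.1, -0.7]
width: 0.0555
gripper_force: 0.0
```

Emit:
move_arm(steps=[0,0,0,-0.045,-0.236,0,-1,0,0,0,-0.045,-0.236,0,-1,0,0,0,-0.045,-0.236,0,-1,0,0,0,-0.045,-0.236,0,-1,0,0,0,-0.045,-0.236,0,-1,0,0,0,-0.045,-0.236,0,-1,0,0,0,-0.045,-0.236,0,-1,0,0,0,-0.045,-0.236,0,-1,0,0,0,-0.045,-0.236,0,-1,0,0,0,-0.045,-0.236,0,-1])

```text
clock: 46.75
position: [0.4779, -0.3672, 0.2936]
ee_rot: [0.0, 0.999, 0.044, 0.0]
contact_force: [0.6, -0.7, 0.9]
width: -0.0
gripper_force: 0.0
```

```bash
python3 - <<'E'
from h import *
s=st()
t=img('top','t16.png');d=img('wrist','w16.png');sc=img('scene','s16.png')
m=np.zeros((600,800,3),np.uint8); m[:300,:400]=cv2.resize(d['pixels'],(400,300)); m[:300,400:]=cv2.resize(t['pixels'][165:265,300:465],(400,300)); m[300:,:]=cv2.resize(sc['pixels'][160:270,120:400],(800,300),interpolation=cv2.INTER_CUBIC); cv2.imwrite('pics/m16.png',m)
hsv=cv2.cvtColor(d['pixels'],cv2.COLOR_BGR2HSV);H,S,V=cv2.split(hsv)
for b in blobs(((H<5)|(H>174))&(S>150)&(V>50),40): print(b,onz(d,*b[0],.134).round(4))
hsv=cv2.cvtColor(sc['pixels'],cv2.COLOR_BGR2HSV);H,S,V=cv2.split(hsv)
for b in blobs(((H<5)|(H>174))&(S>150)&(V>50),20): print('sc',b)
print(proj(d,(.524,-.3645,.1337)))
# expected wing-top corners locked/unlocked
ex=np.array([.9964,.0846])
for c in [(.5732,-.0622),(.5817,-.1619),(.5903,-.2618)]:
  print([[proj(sc,(c[0]+k*.028*ex[0],c[1]+k*.028*ex[1],z)).round(1).tolist() for k in (-1,1)] for z in (.205,.214)])
E
```

```text
t 46.75 pos [ 0.4779 -0.3672  0.2936] yang -84.93 q [-0.77  0.3   1.36  0.    1.48  0.71] F [ 0.6 -0.7  0.9] w -0.0 gf 0.0
((np.float64(280.2), np.float64(129.4)), [264, 113, 34, 34, 911]) [ 0.5241 -0.3623  0.134 ]
((np.float64(92.8), np.float64(164.6)), [65, 129, 56, 74, 3350]) [ 0.4852 -0.2222  0.134 ]
((np.float64(1.0), np.float64(180.5)), [0, 168, 4, 21, 51]) [ 0.4664 -0.151   0.134 ]
sc ((np.float64(212.8), np.float64(200.6)), [207, 190, 13, 22, 169])
sc ((np.float64(178.9), np.float64(210.7)), [173, 200, 13, 23, 173])
sc ((np.float64(129.2), np.float64(232.7)), [125, 229, 9, 9, 60])
[283.11406165 129.71941807]
[[[238.0, 194.1], [245.7, 208.8]], [[237.9, 191.8], [245.6, 206.6]]]
[[[202.3, 205.4], [209.3, 220.7]], [[202.0, 203.1], [209.0, 218.5]]]
[[[165.1, 217.2], [171.3, 233.1]], [[164.6, 214.9], [170.8, 230.9]]]
```

View pics/m16.png

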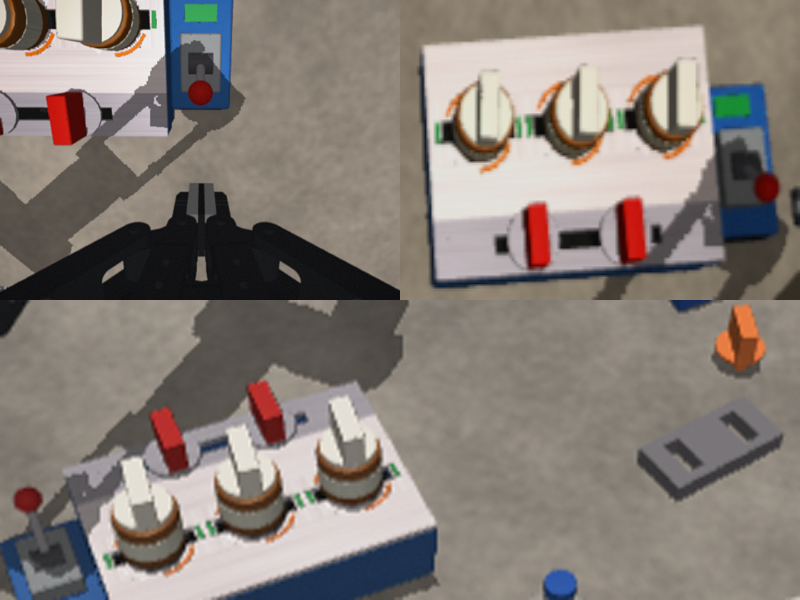

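The montage shows all three jars locked: their wing tops match the locked height, and their wings lie along x. Both clamps are square, and the lever knob leans to −x. Descend with shut fingers in front of the knob.

Emit:
move_arm(steps=[0,0,0,-0.002,0.002,-0.05,-1,0,0,0,-0.002,0.002,-0.1,-1,0,0,0,-0.002,0.002,-0.14,-1,0,0,0,-0.002,0.002,-0.158,-1,0,0,0,-0.002,0.002,-0.158,-1,0,0,0,0.01,0.003,-0.158,-1,0,0,0,0.02,0.004,-0.158,-1,0,0,0,0.03,0.005,-0.158,-1,0,0,0,0.038,0.0055,-0.158,-1,0,0,0,0.045,0.006,-0.158,-1])

```text
clock: 47.9
position: [0.5236, -0.3626, 0.1361]
ee_rot: [0.001, 0.999, 0.044, 0.0]
contact_force: [-1.1, -0.4, 1.3]
width: 0.0003
gripper_force: 0.6
```

Emit:
move_arm(steps=[0,0,0,0.006,0.0005,0,-1,0,0,0,0.012,0.001,0,-1,0,0,0,0.017,0.0015,0,-1,0,0,0,0.022,0.002,0,-1,0,0,0,0.027,0.0025,0,-1,0,0,0,0.032,0.003,0,-1,0,0,0,0.036,0.003,0,-1,0,0,0,0.038,0.003,0,-1,0,0,0,0.038,0.003,0,-1,0,0,0,0.038,0.003,0,-1])

```text
clock: 48.9
position: [0.5607, -0.3597, 0.1355]
ee_rot: [0.0, 0.999, 0.043, 0.0]
contact_force: [-0.6, -0.1, 0.1]
width: 0.0002
gripper_force: 0.0
```

```bash
cat >> h.py <<'E'
def ball():
    R=[]
    for n in ('top','scene'):
        d=img(n,'b_%s.png'%n); hsv=cv2.cvtColor(d['pixels'],cv2.COLOR_BGR2HSV);H,S,V=cv2.split(hsv)
        for b in blobs(((H<5)|(H>174))&(S>150)&(V>50),8):
            p=onz(d,*b[0],.135)
            if p[1]<-.3: print(n,b,p.round(4)); R.append(ray(d,*b[0]))
    if len(R)==2: print(tri(*R))
E
python3 -c "
from h import *
st();ball()"
```

```text
t 48.9 pos [ 0.5607 -0.3597  0.1355] yang -85.04 q [-0.67  0.48  1.46  0.    1.19  0.81] F [-0.6 -0.1  0.1] w 0.0002 gf 0.0
top ((np.float64(446.2), np.float64(201.1)), [444, 200, 6, 4, 12]) [ 0.5912 -0.3537  0.135 ]
scene ((np.float64(134.8), np.float64(250.1)), [130, 246, 10, 9, 72]) [ 0.5871 -0.3594  0.135 ]
(array([ 0.59011754, -0.35624934,  0.13701277]), np.float64(0.006376195931340678))
```

Emit:
move_arm(steps=[0,0,0,0.001,0,0,-1,0,0,0,0.002,0,0,-1,0,0,0,0.003,0,0,-1,0,0,0,0.004,0,0,-1,0,0,0,0.005,0,0,-1,0,0,0,0.006,0.0005,0,-1,0,0,0,0.007,0.0005,0,-1,0,0,0,0.007,0.0005,0,-1,0,0,0,0.007,0.0005,0,-1,0,0,0,0.007,0.0005,0,-1])

```text
clock: 50.0
position: [0.5637, -0.3594, 0.135]
ee_rot: [-0.0, 0.999, 0.043, -0.004]
contact_force: [-8.7, -0.9, 1.7]
width: 0.0002
gripper_force: 4.8
```

```bash
python3 -c "
from h import *
st();ball()"
```

```text
t 50.0 pos [ 0.5637 -0.3594  0.135 ] yang -85.02 q [-0.67  0.49  1.45 -0.01  1.2   0.82] F [-8.7 -0.9  1.7] w 0.0002 gf 4.8
top ((np.float64(446.0), np.float64(199.9)), [444, 199, 5, 3, 8]) [ 0.5943 -0.3533  0.135 ]
scene ((np.float64(135.1), np.float64(251.0)), [131, 247, 10, 9, 70]) [ 0.5903 -0.3592  0.135 ]
(array([ 0.59325597, -0.35591057,  0.13701629]), np.float64(0.006490185103840848))
```

The lever is at its stop: 9 N, with the knob at x≈0.590 as expected. Back off, rise and check.

Emit:
move_arm(steps=[0,0,0,-0.04,-0.003,0,-1,0,0,0,-0.08,-0.006,0,-1,0,0,0,-0.08,-0.006,0.05,-1,0,0,0,-0.08,-0.006,0.1,-1,0,0,0,-0.08,-0.006,0.15,-1,0,0,0,-0.12,-0.006,0.17,-1,0,0,0,-0.15,-0.006,0.17,-1,0,0,0,-0.15,-0.006,0.17,-1,0,0,0,-0.15,-0.006,0.17,-1,0,0,0,-0.15,-0.006,0.17,-1])

```text
clock: 51.1
position: [0.4184, -0.3651, 0.3051]
ee_rot: [0.0, 0.999, 0.043, 0.001]
contact_force: [1.3, -0.5, 0.0]
width: 0.0003
gripper_force: 0.0
```

```bash
python3 - <<'E'
from h import *
st();ball()
a=cv2.imread('pics/b_top.png');b=cv2.imread('pics/b_scene.png')
cv2.imwrite('pics/m18.png',np.hstack([cv2.resize(a[80:320,80:480],(400,300)),cv2.resize(b[130:340,100:420],(400,300))]))
E
```

```text
t 51.1 pos [ 0.4184 -0.3651  0.3051] yang -85.02 q [-0.84  0.22  1.44  0.    1.48  0.64] F [ 1.3 -0.5  0. ] w 0.0003 gf 0.0
top ((np.float64(447.9), np.float64(203.1)), [443, 199, 10, 9, 69]) [ 0.586  -0.3578  0.135 ]
scene ((np.float64(135.1), np.float64(250.9)), [131, 247, 10, 9, 69]) [ 0.5899 -0.3591  0.135 ]
(array([ 0.58684926, -0.35929487,  0.13096471]), np.float64(0.00020979212703102991))
```

View pics/m18.png

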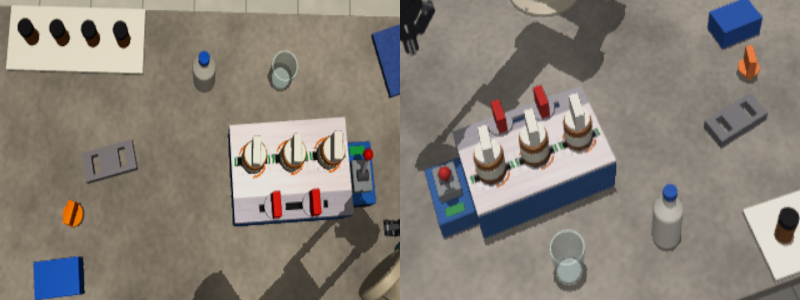

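The final views show the lever over to +x, three locked jars, two square clamps, and the bystanders untouched. Handing in.

```bash
python3 -c "
from h import *
print(manip.sign_off())"
```

```text
the job is handed in; nothing more can be done
None
```

I handed the job in at about 51 s: both clamps are locked square at the red marks, all three jars are locked in the carrier, and the start lever is pushed to its stop; the sign-off returned no verdict.

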